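# Outing kit and bedtime kit on the nursery nightstand

### The job

Make up two kits: for the outing, stand the steel sippy cup and the larger orange stacking cup upright in the two square compartments of the divided wooden tray, one in each, and lay the pacifier clip in that tray's long compartment; for bedtime, lay the little wooden box flat in the plain undivided tray, lid up, and stand the smaller orange stacking cup upright in the middle of its lid. The small white ceramic vase is fragile: do not knock it over or push it aside.

Things in the scene. Friction and masses are not known exactly. Their poses are not given: they have to be found in the camera images.
- sippy_c (a point): toddler's stainless steel sippy cup with a grey plastic lid and a stubby spout, standing upright, loose: steel body 56 mm across and 56 mm high, lid 58 mm across up to 63 mm, spout top at 72 mm. The point is on its axis 36 mm above its underside; z is up along the axis
- cup_big_c (a point): the larger of two orange plastic stacking cups, standing open end up, loose: 60 mm across at the rim, 54 mm at the base, 55 mm high, walls 3 mm. The point is on its axis half-way up (27.5 mm); z points out of the mouth
- cup_small_c (a point): the smaller orange plastic stacking cup, standing open end up, loose: 42 mm across at the rim, 36 mm at the base, 38 mm high, walls 3 mm. The point is on its axis half-way up (19 mm); z points out of the mouth
- clip_c (a point): white plastic spring clip of a pacifier holder, two jaws one over the other, lying flat, loose and light: 55 mm long (its x axis), 22 mm wide (y), 22 mm high (z). Take it across its 22 mm width; it does not need to be opened. The point is at its centre, 11 mm up
- woodbox_c (a point): small closed wooden box with a flat sliding lid that stays shut, lying lid up, loose: 76 mm long (x), 52 mm wide (y), 38 mm high (z); lid on the +z side, flat on top. The point is at its centre, 19 mm up
- vase_c (a point): small white ceramic vase standing among the stock, loose, fragile, to be left alone: 52 mm across at most, 60 mm high, with a narrow neck and a dark 20 mm mouth on top. The point is on its axis half-way up (30 mm)
- caddy: divided tray of light wood for the outing kit, fixed: 169 mm (x) by 179 mm (y), floor 5 mm thick, all walls and dividers 5 mm thick with tops 16 mm above the table. Origin under its centre, z up. On its -x side lies one long compartment, inside 72 mm (x) by 169 mm (y), centred at x = -43.5 mm, y = 0; on its +x side two square compartments, inside 82 mm (x) by 82 mm (y), centred at x = +38.5 mm, y = +43.5 and -43.5 mm
- tray: plain undivided tray of light wood for the bedtime kit, fixed: 160 mm (x) by 140 mm (y), inside 150 by 130 mm, floor 5 mm thick, walls 5 mm thick with tops 16 mm above the table. Origin under its centre, z up

How it is judged (in metres and radians):
At the end, for the whole second after the job is handed in: Sippy cup and larger cup upright (0.15 rad), one in each square compartment; clip lying in the long one; box flat, lid up, in the plain tray; smaller cup upright on its lid within 15 mm of the middle. Each rests on its support (heights within 5 mm), below 20 mm/s (((x of sippy_c in the frame of caddy between 0.014 and 0.063 m and y of sippy_c in the frame of caddy between 0.02 and 0.07 m and z of sippy_c in the frame of caddy between 0.036 and 0.046 m and x of cup_big_c in the frame of caddy between 0.014 and 0.063 m and y of cup_big_c in the frame of caddy between -0.07 and -0.02 m and z of cup_big_c in the frame of caddy between 0.0275 and 0.0375 m) or (x of sippy_c in the frame of caddy between 0.014 and 0.063 m and y of sippy_c in the frame of caddy between -0.07 and -0.02 m and z of sippy_c in the frame of caddy between 0.036 and 0.046 m and x of cup_big_c in the frame of caddy between 0.014 and 0.063 m and y of cup_big_c in the frame of caddy between 0.02 and 0.07 m and z of cup_big_c in the frame of caddy between 0.0275 and 0.0375 m)) and angle between each of sippy_c, cup_big_c, cup_small_c, woodbox_c's own z axis and vertical below 0.15 rad and x of clip_c in the frame of caddy between -0.074 and -0.013 m and y of clip_c in the frame of caddy between -0.08 and 0.08 m and z of clip_c in the frame of caddy between 0.011 and 0.021 m and x of woodbox_c in the frame of tray between -0.06 and 0.06 m and y of woodbox_c in the frame of tray between -0.05 and 0.05 m and z of woodbox_c in the frame of tray between 0.019 and 0.029 m and horizontal distance between cup_small_c and woodbox_c below 0.015 m and z of cup_small_c in the frame of woodbox_c between 0.033 and 0.043 m and linear speed of each of sippy, cup_big, cup_small, clip, woodbox below 0.02 m/s); the robot touches nothing.
It fails at once if the ceramic vase is knocked over or pushed aside (tilted more than 0.4 rad or moved more than 30 mm) (distance of vase_c from where it was at the start of the episode above 0.03 m or angle between vase_c's own z axis and vertical above 0.4 rad).
It also fails if it takes over 122 s, if anything falls off the work surface, if the arm or the gripper's body presses on something with over 40 N, if the wrist force passes 120 N, or if a joint passes its speed limit or range.

### The arm

A 6-joint arm with a two-finger parallel gripper is mounted at the origin on the work surface. World frame = base frame: x ahead of the robot, y to its left, z up, the work surface at z = 0. Lengths are in m, angles in degrees, forces in N, time in s.
With the tool pointing down it reaches from about 0.325 to 0.775 m from the base axis. Payload 9.3 kg.
Tool frame: the origin (TCP) lies on the centre line of the jaws, within the pads' length; the fingertips stand 11 mm ahead of it and the grasp point (between the pads) lies 8 mm behind it; z points along the fingers, y is the direction in which the jaws open and shut (so a half turn about z gives the same grasp; the last joint's range is limited). The gripper opens to 85 mm and grips with 20 to 120 N. Pads are 22 mm wide; open, the fingers measure 114 mm over their backs; the gripper's body (76 mm by 85 mm) begins 54 mm behind the grasp point. The pads swing forward as they close: fully open they stand 13 mm farther back than shut.
Start: joints at [-81.967, 14.817, 1.232, 76.415, 0, 81.257], TCP at [0.159, -0.527, 0.242] pointing down, gripper open.
Joint ranges: [-174.27, 174.27], [-52.1, 104.24], [-59.71, 78.15], [-110.17, 111.67], [-87.03, 83.33], [-180, 180]. Speed limits (degrees/s): [127.2, 127.2, 159.86, 180, 180, 180].

### API

Orientations are given as a 3x3 rotation matrix whose columns are the frame's x, y, z axes.
In Python, from cell import manip gives the robot as it stands.
- The arm moves only by the tool servo_tool, never from a script. Its argument "plan" is a list of rows, each an object with "twist": the turn, a rotation vector about the tool's x, y, z normalised to -1 to 1, where 1 is 4 degrees, a list of three; "linear": the shift along the tool's x, y, z normalised to -1 to 1, where 1 is 0.025 m, a list of three; "grip": the opening, from -1 (shut) to 1 (fully open). In form: [{"twist": [rx, ry, rz], "linear": [dx, dy, dz], "grip": grip}, ...]. A call has 1 to 8 rows; each row shifts and turns the pose as measured when the row begins, along the tool's axes as they then stand; what a row does not reach is not made up. A row lasts 1/12 s, in which the tool goes at most 41.7 mm and 7.16 degrees, less where a joint would pass 70% of its speed; a pose out of reach is approached as far as the arm can. A call with a number of a shift or a turn outside -1 to 1 is refused whole. A call with a gripper value outside its range is refused whole. The fingers move at their own pace and stop on an object; "newtons" is the grip in N (left out, the last holds). Time passes only in rows, so rows that do not move let the fingers close. It gives the time, the measured TCP pose, the force and the opening at its end, in the units of the state.
- manip.observe(): the state, without advancing time (a new reading comes with each control period).
- manip.capture(name): name is "scene" or "top"; returns the picture (480x640x3 uint8, red, green, blue); there is no depth.
- manip.camera_params(name): a dict with "K" (3x3 intrinsics, pixels), "R" (3x3) and "t" (3): a world point X has camera coordinates R X + t. Camera axes: x right, y down, z forward; pixel columns grow to the right and rows downward; lengths in m; the calibration is good to about 2 mm. A picture is of the moment at which its call begins. camera_params takes no time and is no camera call.
- manip.sign_off(): hands the job in, once; it reports no verdict.
The state is a dict: "clock": time; "q": joint angles; "qvel": joint speeds; "joint_torque": joint torques, N m; "tcp_pos": TCP position; "eef_rot": TCP orientation; "contact_force": force on the tool from outside, world axes, zero at the start; "wrist_torque": the same for the moment, N m; "finger_gap": finger opening in m.
Only numpy, scipy, OpenCV 4.12 (cv2) and the standard library are available. Lean on these libraries where they do the work, as an engineer would, in place of code of your own. Each camera call takes 0.05 s, during which the arm holds its last target.

## Working session

There is one attempt and no reset: what is moved stays moved. The work goes in short steps, Python scripts to look and compute and a tool call to move; the robot and the scene stay as the last step left them, time stands still between calls to the robot, and variables do not carry over. Pictures are saved under pics/ and viewed, and the job is handed in when it is done.

Besides the shell and the picture viewer there is one more tool, called after ">>>" as name(argument=value, ...), one argument or row to a line, values as JSON. servo_tool: Moves the arm, as the interface text tells. Its arguments: {"type":"object","properties":{"plan":{"type":"array","items":{"type":"object","properties":{"twist":{"type":"array","items":{"type":"number"}},"linear":{"type":"array","items":{"type":"number"}},"grip":{"type":"number"}}}},"newtons":{"type":"number"}},"required":["plan"]}

```bash
mkdir -p pics; ls
python3 - <<'E'
from cell import manip
import cv2
for n in("scene","top"):
    im=manip.capture(n); cv2.imwrite(f"pics/{n}0.png",im[:,:,::-1]); p=manip.camera_params(n); print(n,p)
print(manip.observe())
E
```

```text
pics
scene {'K': array([[434.24140322,   0.        , 318.00355202],
       [  0.        , 434.24140322, 239.62595646],
       [  0.        ,   0.        ,   1.        ]]), 'R': array([[ 0.3344416 ,  0.94237029,  0.00933041],
       [ 0.81260872, -0.28334746, -0.50929489],
       [-0.47730062,  0.17791136, -0.86054149]]), 't': array([-0.17963664, -0.44060823,  1.14028913])}
top {'K': array([[614.6878096 ,   0.        , 322.95394537],
       [  0.        , 614.6878096 , 234.89081208],
       [  0.        ,   0.        ,   1.        ]]), 'R': array([[ 9.50593524e-03, -9.99954118e-01,  1.18317437e-03],
       [-9.76101572e-01, -9.53606950e-03, -2.17105469e-01],
       [ 2.17106790e-01,  9.08892161e-04, -9.76147435e-01]]), 't': array([-0.00283422,  0.57559313,  0.96136206])}
{'clock': 0.1, 'q': array([-8.19659759e+01,  1.48484343e+01,  1.19164879e+00,  7.64127751e+01,
       -9.08925194e-05,  8.12552345e+01]), 'qvel': array([-0.03544387, -0.02756994,  0.13295804,  0.01724357,  0.08148322,
        0.00565506]), 'joint_torque': array([ 3.15616242e-03, -5.56695950e+01,  3.45067692e+01,  1.16736538e-02,
       -1.64648982e-04, -7.88407931e-06]), 'tcp_pos': array([ 0.15872104, -0.52635297,  0.24170119]), 'eef_rot': array([[ 9.57426445e-01,  2.88677283e-01, -1.71249331e-04],
       [ 2.88677276e-01, -9.57425708e-01,  1.20192351e-03],
       [ 1.83009503e-04, -1.20018914e-03, -9.99999263e-01]]), 'contact_force': array([-0.50366782, -0.52983653, -0.40753406]), 'wrist_torque': array([-0.04605485, -0.00854255,  0.00256561]), 'finger_gap': 0.08552399010586301}
```

View pics/scene0.png

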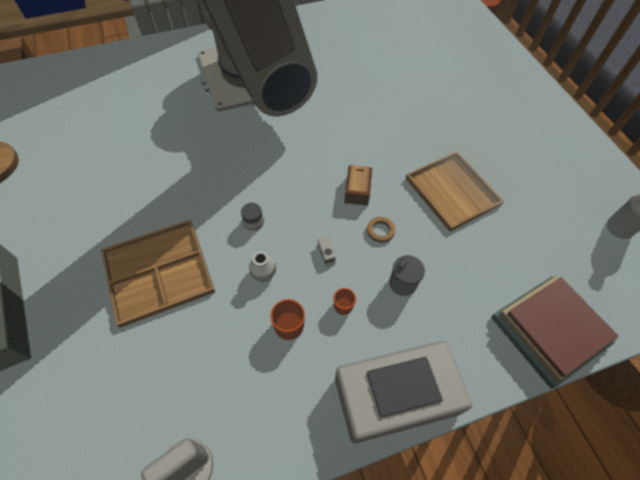

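View pics/top0.png

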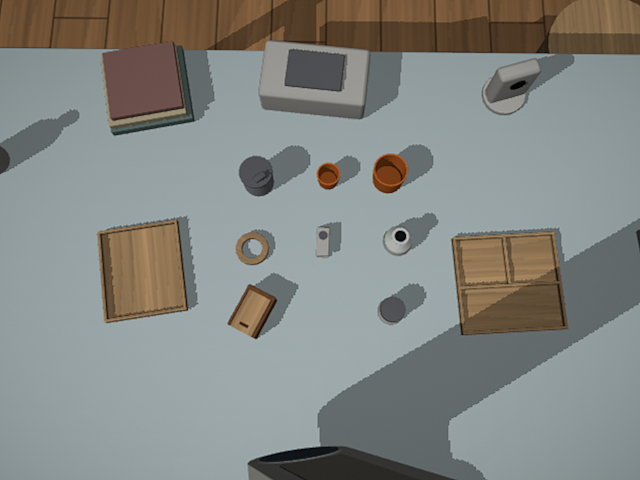

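Run:
```python
import cv2
t=cv2.imread('pics/top0.png')
cv2.imwrite('pics/t1.png',cv2.resize(t[145:345,215:415],None,fx=3,fy=3,interpolation=cv2.INTER_CUBIC))
cv2.imwrite('pics/t2.png',cv2.resize(t[210:345,440:580],None,fx=4,fy=4,interpolation=cv2.INTER_CUBIC))
cv2.imwrite('pics/t3.png',cv2.resize(t[210:345,85:225],None,fx=4,fy=4,interpolation=cv2.INTER_CUBIC))
t=cv2.imread('pics/scene0.png')
cv2.imwrite('pics/s1.png',cv2.resize(t[150:350,230:440],None,fx=3,fy=3,interpolation=cv2.INTER_CUBIC))
```

```text
(no output)
```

View pics/t1.png

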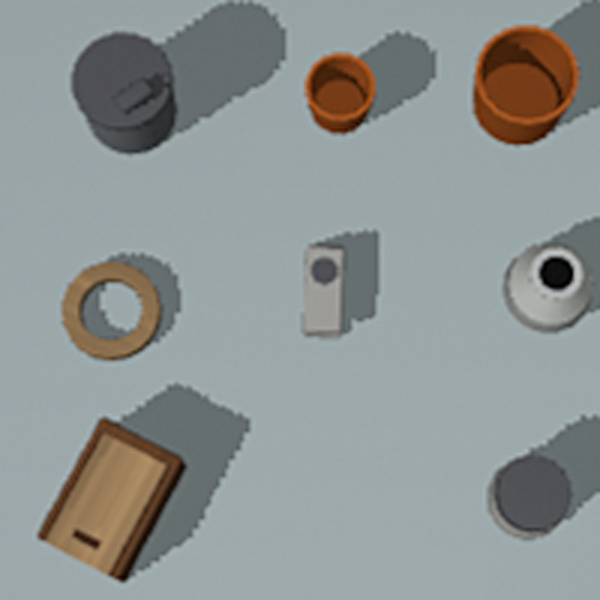

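View pics/t2.png

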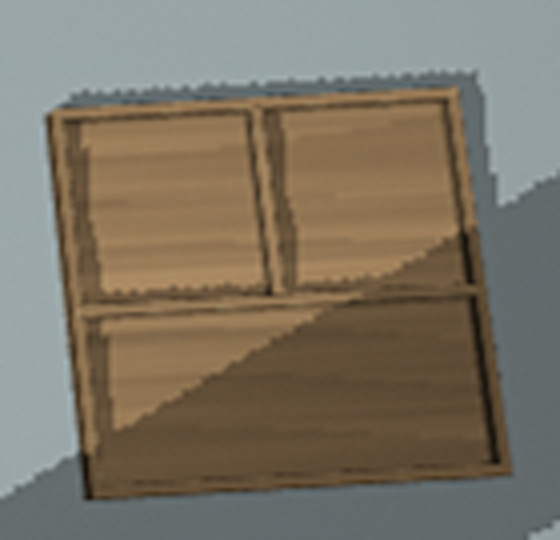

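View pics/t3.png

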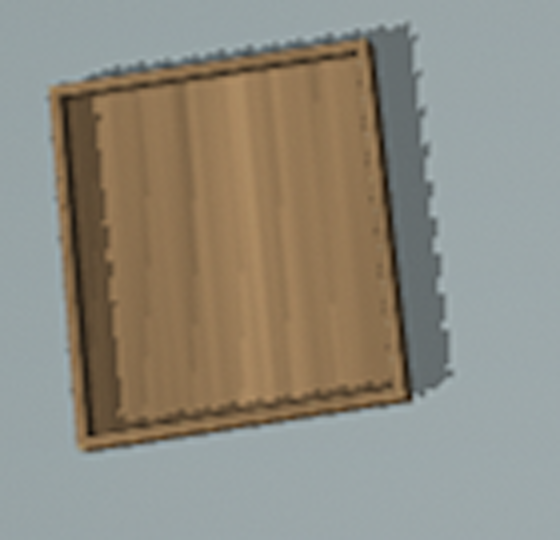

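View pics/s1.png

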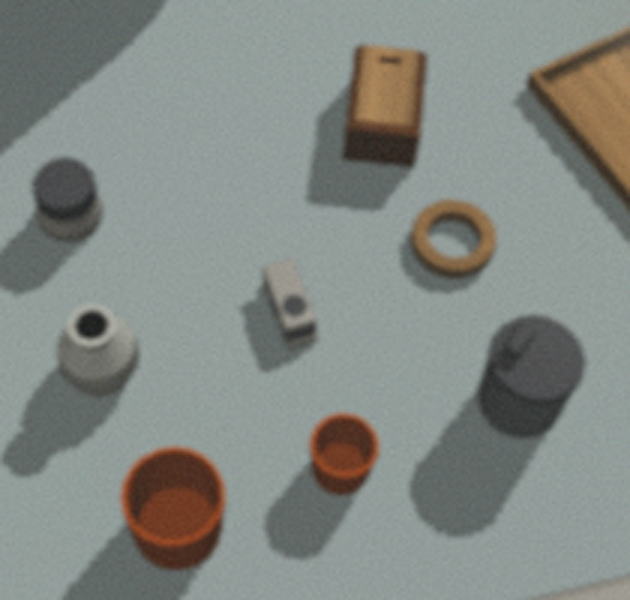

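```bash
cat > h.py <<'E'
import numpy as np
from cell import manip
def px2w(cam,u,v,z):
    p=manip.camera_params(cam);K,R,t=p['K'],p['R'],p['t']
    d=R.T@np.linalg.inv(K)@[u,v,1.]; c=-R.T@t
    return c+d*(z-c[2])/d[2]
def cr(cam,p,s,off,z): return px2w(cam,(p[0]+.5)/s-.5+off[0],(p[1]+.5)/s-.5+off[1],z)
E
python3 - <<'E'
from h import *
np.set_printoptions(precision=4,suppress=True)
T=lambda *p,z:cr('top',p,3,(215,145),z); S=lambda *p,z:cr('scene',p,3,(230,150),z)
for n,a,b,z in [('sippy',(122,80),(536,362),.063),('small',(340.5,85),(344,447),.038),('big',(526,75),(174,498),.055),('clip',(323,289),(289,297),.022),('vase',(557,273),(92,324),.06),('jar',(532,494),(65,189),.04)]:
    print(n,T(*a,z=z)[:2],S(*b,z=z)[:2])
def rect(cs):
    cs=np.array(cs)[:,:2]
    for i in range(4):
        e=cs[(i+1)%4]-cs[i]; print('   edge',np.linalg.norm(e),np.degrees(np.arctan2(e[1],e[0])))
    print('  c',cs.mean(0)); print(cs)
print('box');rect([T(*p,z=.038) for p in [(105,420),(185,462),(122,580),(40,537)]])
rect([S(*p,z=.038) for p in [(358,47),(425,52),(418,128),(350,122)]])
print('clip');rect([T(*p,z=.022) for p in [(308,243),(344,247),(340,333),(302,332)]])
print('caddy');rect([cr('top',p,4,(440,210),.016) for p in [(47,115),(460,88),(512,472),(88,498)]])
print('tray');rect([cr('top',p,4,(85,210),.016) for p in [(50,88),(370,40),(410,400),(82,450)]])
E
```

```text
sippy [0.6856 0.1191] [0.6901 0.1167]
small [ 0.6921 -0.0053] [ 0.6937 -0.006 ]
big [ 0.6936 -0.1116] [ 0.6971 -0.1122]
clip [0.5739 0.0037] [0.5783 0.0017]
vase [ 0.5762 -0.1267] [ 0.5763 -0.126 ]
jar [ 0.4552 -0.1132] [ 0.4613 -0.1145]
box
   edge 0.050903453886580706 -116.97913803867763
   edge 0.07303006458428332 153.22192031518952
   edge 0.05144766915777889 63.452267075731235
   edge 0.07341754235415585 -27.20271469516904
  c [0.4503 0.1189]
[[0.4944 0.1249]
 [0.4713 0.0796]
 [0.4061 0.1125]
 [0.4291 0.1585]]
   edge 0.0479283520109592 65.38492426704065
   edge 0.06810454648528337 -27.173374516849133
   edge 0.046895367175290185 -115.43004331724383
   edge 0.06739940225849751 153.68263473592248
  c [0.4502 0.1219]
[[0.4099 0.1154]
 [0.4299 0.159 ]
 [0.4905 0.1279]
 [0.4704 0.0855]]
clip
   edge 0.021026572563956604 -95.95336725972463
   edge 0.05079228690744752 177.82367876040985
   edge 0.021829269197113546 89.02454797724116
   edge 0.05264164287739273 -3.0945154439364426
  c [0.5742 0.0034]
[[ 0.6011  0.0127]
 [ 0.5989 -0.0082]
 [ 0.5482 -0.0063]
 [ 0.5486  0.0155]]
caddy
   edge 0.18152670299250478 -85.62651425606097
   edge 0.16657970389743898 -176.57986017324365
   edge 0.18001736579572816 94.00773457814378
   edge 0.1654122890713418 3.937528737971393
  c [ 0.5062 -0.3171]
[[ 0.5821 -0.2212]
 [ 0.5959 -0.4022]
 [ 0.4296 -0.4122]
 [ 0.417  -0.2326]]
tray
   edge 0.140276252161261 -80.58321631630334
   edge 0.1595132461383633 -170.40252064320433
   edge 0.13926190186122825 99.26167773562621
   edge 0.15914269534843659 9.963286006920356
  c [0.5211 0.3146]
[[0.5881 0.3973]
 [0.611  0.2589]
 [0.4538 0.2323]
 [0.4313 0.3698]]
```

```bash
cat > plan.py <<'E'
import sys,json
from h import *
from scipy.spatial.transform import Rotation as Ro
# usage: plan.py x y z yaw grip [nrows] [maxnorm]
x,y,z,yaw,g=map(float,sys.argv[1:6]); N=int(sys.argv[6]) if len(sys.argv)>6 else 8
mx=float(sys.argv[7]) if len(sys.argv)>7 else 1.0
o=manip.observe(); p=np.array(o['tcp_pos']); R=np.array(o['eef_rot'])
a=np.radians(yaw); Rt=np.array([[np.cos(a),np.sin(a),0],[np.sin(a),-np.cos(a),0],[0,0,-1]])
T=np.array([x,y,z]); rows=[]
for i in range(N):
    d=R.T@(T-p)/.025; n=max(np.linalg.norm(d)/mx,abs(d).max(),1e-9); d=d/max(1,n)
    r=Ro.from_matrix(R.T@Rt).as_rotvec(degrees=True)/4; r=r/max(1,abs(r).max())
    d=d.round(2)+0; r=r.round(2)+0
    rows.append({"twist":r.tolist(),"linear":d.tolist(),"grip":g})
    p=p+R@d*.025; R=R@Ro.from_rotvec(r*4,degrees=True).as_matrix()
    if np.linalg.norm(T-p)<.0006 and Ro.from_matrix(R.T@Rt).magnitude()<.006: break
c=o['eef_rot']
print('clk',round(o['clock'],2),'at',np.round(o['tcp_pos'],4),'yaw',round(np.degrees(np.arctan2(c[1][0],c[0][0])),1),'gap',round(o['finger_gap'],4),'q6',np.round(o['q'][5],0),'-> end',p.round(4),'left',(T-p).round(3))
print(json.dumps(rows))
E
python3 plan.py .574 .003 .15 177 1 8
```

```text
clk 0.1 at [ 0.1587 -0.5264  0.2417] yaw 16.8 gap 0.0855 q6 81.0 -> end [ 0.2811 -0.3706  0.2144] left [ 0.293  0.374 -0.064]
[{"twist": [0.0, 0.0, -1.0], "linear": [0.81, -0.57, 0.14], "grip": 1.0}, {"twist": [0.0, 0.0, -1.0], "linear": [0.85, -0.51, 0.14], "grip": 1.0}, {"twist": [0.0, 0.0, -1.0], "linear": [0.88, -0.45, 0.14], "grip": 1.0}, {"twist": [0.0, 0.0, -1.0], "linear": [0.91, -0.39, 0.14], "grip": 1.0}, {"twist": [0.0, 0.0, -1.0], "linear": [0.94, -0.32, 0.14], "grip": 1.0}, {"twist": [0.0, 0.0, -1.0], "linear": [0.96, -0.26, 0.13], "grip": 1.0}, {"twist": [0.0, 0.0, -1.0], "linear": [0.97, -0.19, 0.14], "grip": 1.0}, {"twist": [0.0, 0.0, -1.0], "linear": [0.98, -0.12, 0.13], "grip": 1.0}]
```

>>> servo_tool(
  plan=[
    {"twist":[0,0,-1],"linear":[0.81,-0.57,0.14],"grip":1},
    {"twist":[0,0,-1],"linear":[0.85,-0.51,0.14],"grip":1},
    {"twist":[0,0,-1],"linear":[0.88,-0.45,0.14],"grip":1},
    {"twist":[0,0,-1],"linear":[0.91,-0.39,0.14],"grip":1},
    {"twist":[0,0,-1],"linear":[0.94,-0.32,0.14],"grip":1},
    {"twist":[0,0,-1],"linear":[0.96,-0.26,0.13],"grip":1},
    {"twist":[0,0,-1],"linear":[0.97,-0.19,0.14],"grip":1},
    {"twist":[0,0,-1],"linear":[0.98,-0.12,0.13],"grip":1},
  ],
)

```text
clock: 0.77
tcp_pos: [0.2812, -0.3661, 0.2099]
eef_rot: [[0.647, 0.763, -0.002], [0.763, -0.647, 0.006], [0.003, -0.006, -1.0]]
contact_force: [0.1, 0.1, 0.1]
finger_gap: 0.0851
```

```bash
python3 plan.py .574 .003 .15 177 1 8
```

```text
clk 0.77 at [ 0.2812 -0.3661  0.2099] yaw 49.7 gap 0.0851 q6 67.0 -> end [ 0.4046 -0.2106  0.1845] left [ 0.169  0.214 -0.034]
[{"twist": [0.0, 0.0, -1.0], "linear": [0.99, -0.03, 0.13], "grip": 1.0}, {"twist": [0.0, 0.0, -1.0], "linear": [0.99, 0.04, 0.13], "grip": 1.0}, {"twist": [0.0, 0.0, -1.0], "linear": [0.99, 0.11, 0.13], "grip": 1.0}, {"twist": [0.0, 0.0, -1.0], "linear": [0.98, 0.17, 0.13], "grip": 1.0}, {"twist": [0.0, 0.0, -1.0], "linear": [0.96, 0.24, 0.13], "grip": 1.0}, {"twist": [0.0, 0.0, -1.0], "linear": [0.94, 0.31, 0.13], "grip": 1.0}, {"twist": [0.0, 0.0, -1.0], "linear": [0.92, 0.37, 0.13], "grip": 1.0}, {"twist": [0.0, 0.0, -1.0], "linear": [0.89, 0.44, 0.13], "grip": 1.0}]
```

>>> servo_tool(
  plan=[
    {"twist":[0,0,-1],"linear":[0.99,-0.03,0.1],"grip":1},
    {"twist":[0,0,-1],"linear":[0.99,0.04,0.1],"grip":1},
    {"twist":[0,0,-1],"linear":[0.99,0.11,0.1],"grip":1},
    {"twist":[0,0,-1],"linear":[0.98,0.17,0.1],"grip":1},
    {"twist":[0,0,-1],"linear":[0.96,0.24,0.1],"grip":1},
    {"twist":[0,0,-1],"linear":[0.94,0.31,0.1],"grip":1},
    {"twist":[0,0,-1],"linear":[0.92,0.37,0.1],"grip":1},
    {"twist":[0,0,-1],"linear":[0.89,0.44,0.1],"grip":1},
  ],
)

```text
clock: 1.43
tcp_pos: [0.4063, -0.1991, 0.1879]
eef_rot: [[0.117, 0.993, -0.005], [0.993, -0.117, 0.009], [0.008, -0.006, -1.0]]
contact_force: [0.1, -0.3, -0.1]
finger_gap: 0.0859
```

```bash
python3 plan.py .575 .003 .15 177 0 8 1.3
```

```text
clk 1.43 at [ 0.4063 -0.1991  0.1879] yaw 83.3 gap 0.0859 q6 60.0 -> end [ 0.5648 -0.0092  0.1523] left [ 0.01   0.012 -0.002]
[{"twist": [0.0, -0.01, -1.0], "linear": [1.0, 0.66, 0.18], "grip": 0.0}, {"twist": [0.0, -0.01, -1.0], "linear": [1.0, 0.76, 0.18], "grip": 0.0}, {"twist": [0.0, -0.01, -1.0], "linear": [0.97, 0.85, 0.19], "grip": 0.0}, {"twist": [0.0, -0.01, -1.0], "linear": [0.91, 0.91, 0.19], "grip": 0.0}, {"twist": [0.0, -0.01, -1.0], "linear": [0.84, 0.97, 0.19], "grip": 0.0}, {"twist": [0.0, -0.01, -1.0], "linear": [0.75, 1.0, 0.18], "grip": 0.0}, {"twist": [0.0, -0.01, -1.0], "linear": [0.64, 1.0, 0.17], "grip": 0.0}, {"twist": [0.0, -0.01, -1.0], "linear": [0.55, 1.0, 0.16], "grip": 0.0}]
```

>>> servo_tool(
  plan=[
    {"twist":[0,-0.01,-1],"linear":[1,0.66,0.1],"grip":0},
    {"twist":[0,-0.01,-1],"linear":[1,0.76,0.1],"grip":0},
    {"twist":[0,-0.01,-1],"linear":[0.97,0.85,0.1],"grip":0},
    {"twist":[0,-0.01,-1],"linear":[0.9,0.9,0.1],"grip":0},
    {"twist":[0,-0.01,-1],"linear":[0.84,0.97,0.1],"grip":0},
    {"twist":[0,-0.01,-1],"linear":[0.75,1,0.1],"grip":0},
    {"twist":[0,-0.01,-1],"linear":[0.64,1,0.1],"grip":0},
    {"twist":[0,-0.01,-1],"linear":[0.55,1,0.1],"grip":0},
  ],
)

```text
clock: 2.1
tcp_pos: [0.567, 0.0037, 0.1654]
eef_rot: [[-0.452, 0.892, -0.007], [0.892, 0.452, 0.004], [0.007, -0.005, -1.0]]
contact_force: [-0.5, -0.7, 0.8]
finger_gap: 0.0429
```

```bash
python3 plan.py .575 .003 .12 177 0 8 1.3
```

```text
clk 2.1 at [0.567  0.0037 0.1654] yaw 116.9 gap 0.0429 q6 55.0 -> end [0.5749 0.003  0.1201] left [ 0.  0. -0.]
[{"twist": [0.0, -0.01, -1.0], "linear": [-0.1, 0.15, 1.0], "grip": 0.0}, {"twist": [0.0, -0.01, -1.0], "linear": [-0.09, 0.12, 0.81], "grip": 0.0}, {"twist": [0.0, -0.01, -1.0], "linear": [0.0, 0.0, 0.0], "grip": 0.0}, {"twist": [0.0, -0.01, -1.0], "linear": [0.0, 0.0, 0.0], "grip": 0.0}, {"twist": [0.0, -0.01, -1.0], "linear": [0.0, 0.0, 0.0], "grip": 0.0}, {"twist": [0.0, -0.01, -1.0], "linear": [0.0, 0.0, 0.0], "grip": 0.0}, {"twist": [0.0, -0.01, -1.0], "linear": [0.0, 0.0, 0.0], "grip": 0.0}, {"twist": [0.0, -0.01, -1.0], "linear": [0.0, 0.0, 0.0], "grip": 0.0}]
```

>>> servo_tool(
  plan=[
    {"twist":[0,-0.01,-1],"linear":[-0.1,0.15,0.5],"grip":0},
    {"twist":[0,-0.01,-1],"linear":[-0.09,0.12,0.5],"grip":0},
    {"twist":[0,-0.01,-1],"linear":[0,0,0.5],"grip":0},
    {"twist":[0,-0.01,-1],"linear":[0,0,0.5],"grip":0},
    {"twist":[0,-0.01,-1],"linear":[0,0,0.5],"grip":0},
    {"twist":[0,-0.01,-1],"linear":[0,0,0.5],"grip":0},
    {"twist":[0,-0.01,-1],"linear":[0,0,0.5],"grip":0},
    {"twist":[0,-0.01,-1],"linear":[0,0,0.5],"grip":0},
  ],
)

```text
clock: 2.77
tcp_pos: [0.5784, 0.0105, 0.059]
eef_rot: [[-0.875, 0.483, -0.004], [0.483, 0.875, 0.001], [0.004, -0.001, -1.0]]
contact_force: [-0.9, 0.8, 0.7]
finger_gap: 0.0426
```

```bash
python3 plan.py .5755 .003 .055 177 0 8 1; python3 -c "
import cv2
from cell import manip
im=manip.capture('top')[:,:,::-1];cv2.imwrite('pics/c1.png',cv2.resize(im[130:360,200:440],None,fx=2.5,fy=2.5))"
```

```text
clk 2.77 at [0.5784 0.0105 0.059 ] yaw 151.1 gap 0.0426 q6 22.0 -> end [0.5754 0.003  0.0551] left [ 0.  0. -0.]
[{"twist": [0.0, -0.01, -1.0], "linear": [-0.04, -0.32, 0.16], "grip": 0.0}, {"twist": [0.0, -0.01, -1.0], "linear": [0.0, 0.0, 0.0], "grip": 0.0}, {"twist": [0.0, -0.01, -1.0], "linear": [0.0, 0.0, 0.0], "grip": 0.0}, {"twist": [0.0, -0.01, -1.0], "linear": [0.0, 0.0, 0.0], "grip": 0.0}, {"twist": [0.0, -0.01, -1.0], "linear": [0.0, 0.0, 0.0], "grip": 0.0}, {"twist": [0.0, -0.01, -1.0], "linear": [0.0, 0.0, 0.0], "grip": 0.0}, {"twist": [-0.01, 0.0, -0.48], "linear": [0.0, 0.0, 0.0], "grip": 0.0}]
```

View pics/c1.png

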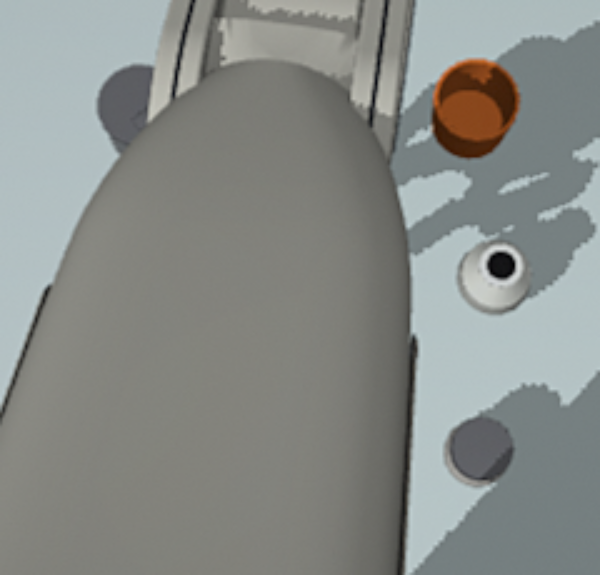

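>>> servo_tool(
  plan=[
    {"twist":[0,-0.01,-1],"linear":[-0.04,-0.32,0.16],"grip":0},
    {"twist":[0,-0.01,-1],"linear":[0,0,0],"grip":0},
    {"twist":[0,-0.01,-1],"linear":[0,0,0],"grip":0},
    {"twist":[0,-0.01,-1],"linear":[0,0,0],"grip":0},
    {"twist":[0,-0.01,-1],"linear":[0,0,0],"grip":0},
    {"twist":[0,-0.01,-0.5],"linear":[0,0,0],"grip":0},
    {"twist":[0,0,0],"linear":[0,0,0],"grip":0},
  ],
)

```text
clock: 3.4
tcp_pos: [0.572, 0.003, 0.0507]
eef_rot: [[-0.994, 0.108, -0.011], [0.108, 0.994, 0.001], [0.011, -0.0, -1.0]]
contact_force: [-0.4, -0.0, 0.2]
finger_gap: 0.043
```

```bash
python3 plan.py .5755 .003 .015 177 0 8 .5; python3 -c "
import cv2
from cell import manip
im=manip.capture('scene')[:,:,::-1];cv2.imwrite('pics/c2.png',cv2.resize(im[130:360,200:440],None,fx=2.5,fy=2.5))"
```

```text
clk 3.4 at [0.572  0.003  0.0507] yaw 173.8 gap 0.043 q6 -2.0 -> end [0.5754 0.003  0.015 ] left [0. 0. 0.]
[{"twist": [0.0, -0.16, -0.8], "linear": [-0.05, 0.01, 0.5], "grip": 0.0}, {"twist": [0.0, 0.0, 0.0], "linear": [-0.05, 0.0, 0.5], "grip": 0.0}, {"twist": [0.0, 0.0, 0.0], "linear": [-0.04, 0.0, 0.43], "grip": 0.0}]
```

View pics/c2.png

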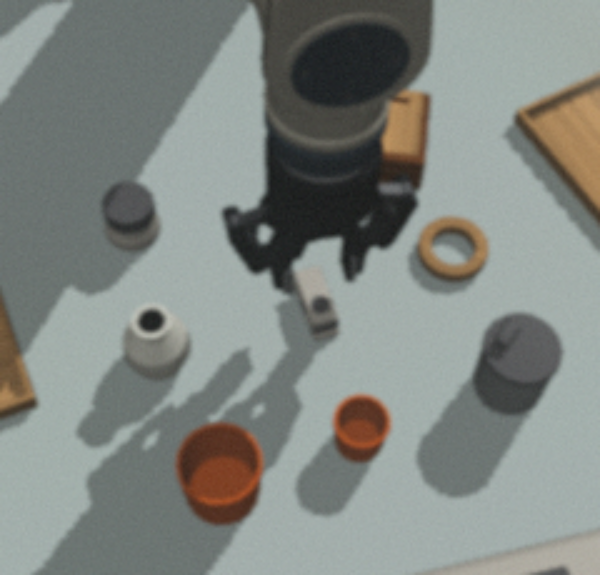

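Jaws straddle the clip (pads at ~(285,270) and (350,270), clip at (315,297) in the crop). Go down and close.

>>> servo_tool(
  plan=[
    {"twist":[0,-0.16,-0.8],"linear":[-0.06,0,0.5],"grip":0},
    {"twist":[0,0,0],"linear":[-0.05,0,0.5],"grip":0},
    {"twist":[0,0,0],"linear":[-0.04,0,0.4],"grip":0},
    {"twist":[0,0,0],"linear":[0,0,0],"grip":0},
    {"twist":[0,0,0],"linear":[0,0,0],"grip":-1},
    {"twist":[0,0,0],"linear":[0,0,0],"grip":-1},
    {"twist":[0,0,0],"linear":[0,0,0],"grip":-1},
    {"twist":[0,0,0],"linear":[0,0,0],"grip":-1},
  ],
  newtons=25,
)

```text
clock: 4.12
tcp_pos: [0.5768, 0.0026, 0.0166]
eef_rot: [[-0.998, 0.065, 0.002], [0.065, 0.998, -0.0], [-0.002, 0.0, -1.0]]
contact_force: [-1.4, 0.6, 0.0]
finger_gap: 0.0215
```

```bash
python3 plan.py .5755 .003 .15 177 -1 8 1
```

```text
clk 4.12 at [0.5768 0.0026 0.0166] yaw 176.3 gap 0.0215 q6 -4.0 -> end [0.5755 0.0029 0.1501] left [ 0.  0. -0.]
[{"twist": [0.0, 0.03, -0.18], "linear": [0.01, 0.0, -1.0], "grip": -1.0}, {"twist": [0.0, 0.0, 0.0], "linear": [0.01, 0.0, -1.0], "grip": -1.0}, {"twist": [0.0, 0.0, 0.0], "linear": [0.01, 0.0, -1.0], "grip": -1.0}, {"twist": [0.0, 0.0, 0.0], "linear": [0.01, 0.01, -1.0], "grip": -1.0}, {"twist": [0.0, 0.0, 0.0], "linear": [0.01, 0.0, -1.0], "grip": -1.0}, {"twist": [0.0, 0.0, 0.0], "linear": [0.0, 0.0, -0.34], "grip": -1.0}]
```

>>> servo_tool(
  plan=[
    {"twist":[0,0,0],"linear":[0,0,-0.6],"grip":-1},
    {"twist":[0,0,0],"linear":[0,0,-1],"grip":-1},
    {"twist":[0,0,0],"linear":[0,0,-1],"grip":-1},
    {"twist":[0,0,0],"linear":[0,0,-1],"grip":-1},
    {"twist":[0,0,0],"linear":[0,-0.3,-1],"grip":-1},
    {"twist":[0,0,0],"linear":[0.1,-0.6,-0.6],"grip":-1},
    {"twist":[0,0,0],"linear":[0.2,-0.9,-0.2],"grip":-1},
    {"twist":[0,0,0],"linear":[0.3,-0.9,0],"grip":-1},
  ],
)

```text
clock: 4.78
tcp_pos: [0.5572, -0.0622, 0.1605]
eef_rot: [[-0.998, 0.061, 0.004], [0.061, 0.998, -0.0], [-0.004, 0.0, -1.0]]
contact_force: [0.6, 0.0, -0.1]
finger_gap: 0.0214
```

```bash
python3 plan.py .463 -.320 .15 181 -1 8 1.2
```

```text
clk 4.78 at [ 0.5572 -0.0622  0.1605] yaw 176.5 gap 0.0214 q6 -11.0 -> end [ 0.484  -0.2627  0.1525] left [-0.021 -0.057 -0.003]
[{"twist": [0.0, 0.05, -1.0], "linear": [0.3, -1.0, 0.04], "grip": -1.0}, {"twist": [0.0, 0.01, -0.13], "linear": [0.37, -1.0, 0.04], "grip": -1.0}, {"twist": [0.0, 0.0, 0.0], "linear": [0.39, -1.0, 0.04], "grip": -1.0}, {"twist": [0.0, 0.0, 0.0], "linear": [0.38, -1.0, 0.04], "grip": -1.0}, {"twist": [0.0, 0.0, 0.0], "linear": [0.39, -1.0, 0.04], "grip": -1.0}, {"twist": [0.0, 0.0, 0.0], "linear": [0.38, -1.0, 0.04], "grip": -1.0}, {"twist": [0.0, 0.0, 0.0], "linear": [0.39, -1.0, 0.04], "grip": -1.0}, {"twist": [0.0, 0.0, 0.0], "linear": [0.38, -1.0, 0.04], "grip": -1.0}]
```

>>> servo_tool(
  plan=[
    {"twist":[0,0,-1],"linear":[0.3,-1,0],"grip":-1},
    {"twist":[0,0,-0.8],"linear":[0.37,-1,0],"grip":-1},
    {"twist":[0,0,0],"linear":[0.4,-1,0.04],"grip":-1},
    {"twist":[0,0,0],"linear":[0.4,-1,0.04],"grip":-1},
    {"twist":[0,0,0],"linear":[0.4,-1,0.04],"grip":-1},
    {"twist":[0,0,0],"linear":[0.4,-1,0.04],"grip":-1},
    {"twist":[0,0,0],"linear":[0.4,-1,0.04],"grip":-1},
    {"twist":[0,0,0],"linear":[0.4,-1,0.04],"grip":-1},
  ],
)

```text
clock: 5.45
tcp_pos: [0.4867, -0.2736, 0.1606]
eef_rot: [[-0.997, -0.072, 0.013], [-0.072, 0.997, -0.004], [-0.013, -0.005, -1.0]]
contact_force: [0.4, -0.1, -0.8]
finger_gap: 0.0213
```

```bash
python3 plan.py .463 -.320 .05 184 -1 8 1.0
```

```text
clk 5.45 at [ 0.4867 -0.2736  0.1606] yaw -175.9 gap 0.0213 q6 -42.0 -> end [ 0.4629 -0.32    0.0501] left [ 0. -0. -0.]
[{"twist": [-0.08, 0.19, 0.04], "linear": [0.23, -0.36, 0.9], "grip": -1.0}, {"twist": [0.0, 0.0, 0.0], "linear": [0.22, -0.36, 0.9], "grip": -1.0}, {"twist": [0.0, 0.0, 0.0], "linear": [0.22, -0.37, 0.9], "grip": -1.0}, {"twist": [0.0, 0.0, 0.0], "linear": [0.22, -0.36, 0.91], "grip": -1.0}, {"twist": [0.0, 0.0, 0.0], "linear": [0.2, -0.33, 0.81], "grip": -1.0}]
```

>>> servo_tool(
  plan=[
    {"twist":[-0.08,0.19,0],"linear":[0.4,-0.7,0.4],"grip":-1},
    {"twist":[0,0,0],"linear":[0.3,-0.6,0.8],"grip":-1},
    {"twist":[0,0,0],"linear":[0.2,-0.3,0.9],"grip":-1},
    {"twist":[0,0,0],"linear":[0.1,-0.1,0.9],"grip":-1},
    {"twist":[0,0,0],"linear":[0,0,0.8],"grip":-1},
    {"twist":[0,0,0],"linear":[0,0,0.3],"grip":-1},
    {"twist":[0,0,0],"linear":[0,0,0],"grip":-1},
    {"twist":[0,0,0],"linear":[0,0,0],"grip":-1},
  ],
)

```text
clock: 6.12
tcp_pos: [0.4626, -0.3282, 0.059]
eef_rot: [[-0.998, -0.063, 0.005], [-0.063, 0.998, -0.006], [-0.005, -0.007, -1.0]]
contact_force: [0.4, 0.1, 0.4]
finger_gap: 0.0214
```

```bash
python3 plan.py .463 -.320 .022 184 -1 8 .5;python3 -c "
import cv2
from cell import manip
im=manip.capture('scene')[:,:,::-1];cv2.imwrite('pics/c3.png',cv2.resize(im[180:360,60:300],None,fx=2.5,fy=2.5))"
```

```text
clk 6.12 at [ 0.4626 -0.3282  0.059 ] yaw -176.4 gap 0.0214 q6 -47.0 -> end [ 0.4629 -0.3199  0.0222] left [ 0. -0. -0.]
[{"twist": [-0.1, 0.07, -0.1], "linear": [-0.01, 0.11, 0.49], "grip": -1.0}, {"twist": [0.0, 0.0, 0.0], "linear": [-0.01, 0.11, 0.49], "grip": -1.0}, {"twist": [0.0, 0.0, 0.0], "linear": [-0.01, 0.11, 0.49], "grip": -1.0}]
```

View pics/c3.png

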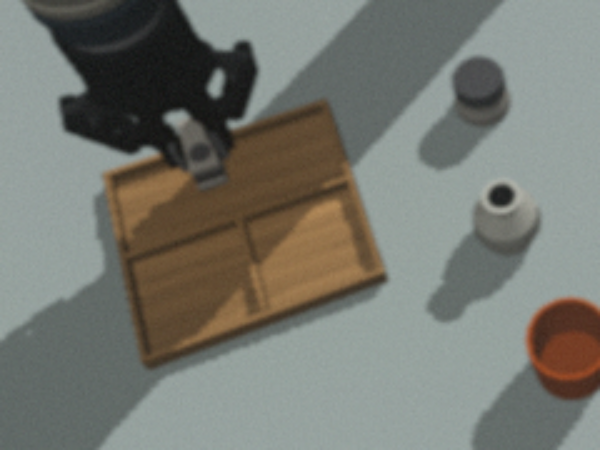

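Clip is over the long compartment (clip ~ (200,150) in crop), vase standing. Lower and release.

>>> servo_tool(
  plan=[
    {"twist":[-0.1,0.07,-0.1],"linear":[0,0.1,0.5],"grip":-1},
    {"twist":[0,0,0],"linear":[0,0.1,0.5],"grip":-1},
    {"twist":[0,0,0],"linear":[0,0.1,0.4],"grip":-1},
    {"twist":[0,0,0],"linear":[0,0,0.05],"grip":-1},
    {"twist":[0,0,0],"linear":[0,0,0],"grip":-1},
  ],
)

```text
clock: 6.58
tcp_pos: [0.4655, -0.3211, 0.0252]
eef_rot: [[-0.997, -0.074, 0.006], [-0.074, 0.997, -0.005], [-0.005, -0.005, -1.0]]
contact_force: [-1.5, 0.1, 0.1]
finger_gap: 0.0216
```

```bash
python3 plan.py .463 -.320 .022 184 -1 8 .5
```

```text
clk 6.58 at [ 0.4655 -0.3211  0.0252] yaw -175.8 gap 0.0216 q6 -47.0 -> end [ 0.463  -0.32    0.0219] left [0. 0. 0.]
[{"twist": [-0.07, 0.08, 0.06], "linear": [0.1, 0.05, 0.13], "grip": -1.0}]
```

>>> servo_tool(
  plan=[
    {"twist":[-0.07,0.08,0],"linear":[0.1,0.05,0.15],"grip":-1},
    {"twist":[0,0,0],"linear":[0,0,0],"grip":-0.3},
    {"twist":[0,0,0],"linear":[0,0,0],"grip":-0.1},
    {"twist":[0,0,0],"linear":[0,0,0],"grip":0},
    {"twist":[0,0,0],"linear":[0,0,-0.6],"grip":0},
    {"twist":[0,0,0],"linear":[0,0,-1],"grip":0},
    {"twist":[0,0,0],"linear":[0,0,-1],"grip":0},
    {"twist":[0,0,0],"linear":[0,0,-1],"grip":0.8},
  ],
)

```text
clock: 7.25
tcp_pos: [0.4617, -0.3188, 0.1117]
eef_rot: [[-0.997, -0.074, -0.005], [-0.074, 0.997, 0.005], [0.005, 0.005, -1.0]]
contact_force: [0.7, -0.7, -0.5]
finger_gap: 0.0536
```

```bash
python3 plan.py .694 -.112 .17 94 1 8 1.2;python3 -c "
import cv2
from cell import manip
im=manip.capture('scene')[:,:,::-1];cv2.imwrite('pics/c4.png',cv2.resize(im[180:360,60:300],None,fx=2.5,fy=2.5))"
```

```text
clk 7.25 at [ 0.4617 -0.3188  0.1117] yaw -175.7 gap 0.0536 q6 -47.0 -> end [ 0.6356 -0.164   0.1552] left [0.058 0.052 0.015]
[{"twist": [0.0, -0.01, 1.0], "linear": [-0.94, 0.72, -0.22], "grip": 1.0}, {"twist": [0.0, 0.0, 1.0], "linear": [-0.88, 0.78, -0.22], "grip": 1.0}, {"twist": [0.0, -0.01, 1.0], "linear": [-0.83, 0.84, -0.22], "grip": 1.0}, {"twist": [0.0, 0.0, 1.0], "linear": [-0.77, 0.9, -0.22], "grip": 1.0}, {"twist": [0.0, -0.01, 1.0], "linear": [-0.7, 0.95, -0.22], "grip": 1.0}, {"twist": [0.0, 0.0, 1.0], "linear": [-0.63, 0.99, -0.22], "grip": 1.0}, {"twist": [0.0, -0.01, 1.0], "linear": [-0.54, 1.0, -0.21], "grip": 1.0}, {"twist": [0.0, 0.0, 1.0], "linear": [-0.46, 1.0, -0.21], "grip": 1.0}]
```

View pics/c4.png

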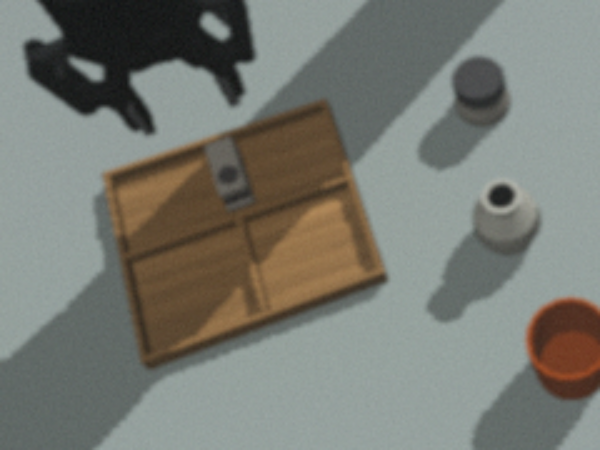

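```bash
python3 -c "
from h import *
w=px2w('scene',151.2,250,.027)[:2]-[.5062,-.3171];print(w, w[0]*.9976+w[1]*.07,w[1]*.9976-w[0]*.07)
for p in [(207,142),(233,135),(252,203),(230,210)]:
  w=cr('scene',p,2.5,(60,180),.027)[:2]-[.5062,-.3171];print(w[0]*.9976+w[1]*.07,w[1]*.9976-w[0]*.07)"
```

```text
[-0.03331764 -0.00065346] -0.033283417883045875 0.001680338020686518
-0.07006653491764435 -0.007224507070422396
-0.06844486297043167 0.01283521700534733
-0.002831766351124251 0.012588459064070686
-0.003464740609945051 -0.003993015983789342
```

>>> servo_tool(
  plan=[
    {"twist":[0,0,1],"linear":[-0.7,0.4,-0.6],"grip":1},
    {"twist":[0,0,1],"linear":[-0.88,0.7,-0.6],"grip":1},
    {"twist":[0,0,1],"linear":[-0.83,0.84,-0.4],"grip":1},
    {"twist":[0,0,1],"linear":[-0.77,0.9,-0.4],"grip":1},
    {"twist":[0,0,1],"linear":[-0.7,0.95,-0.2],"grip":1},
    {"twist":[0,0,1],"linear":[-0.63,1,-0.2],"grip":1},
    {"twist":[0,0,1],"linear":[-0.54,1,0],"grip":1},
    {"twist":[0,0,1],"linear":[-0.46,1,0],"grip":1},
  ],
)

```text
clock: 7.97
tcp_pos: [0.6385, -0.1769, 0.1876]
eef_rot: [[-0.869, 0.495, 0.01], [0.495, 0.869, -0.008], [-0.013, -0.002, -1.0]]
contact_force: [0.2, -1.4, -0.6]
finger_gap: 0.0853
```

```bash
python3 plan.py .695 -.112 .15 94 1 8 1.2
```

```text
clk 7.97 at [ 0.6385 -0.1769  0.1876] yaw 150.3 gap 0.0853 q6 7.0 -> end [ 0.6948 -0.112   0.1501] left [ 0. -0. -0.]
[{"twist": [0.0, 0.01, 1.0], "linear": [-0.19, 1.0, 0.45], "grip": 1.0}, {"twist": [0.01, 0.01, 1.0], "linear": [-0.13, 1.0, 0.44], "grip": 1.0}, {"twist": [0.0, 0.01, 1.0], "linear": [-0.05, 1.0, 0.43], "grip": 1.0}, {"twist": [0.01, 0.01, 1.0], "linear": [0.0, 0.42, 0.18], "grip": 1.0}, {"twist": [0.01, 0.01, 1.0], "linear": [0.0, -0.01, 0.0], "grip": 1.0}, {"twist": [0.0, 0.01, 1.0], "linear": [0.0, 0.0, 0.0], "grip": 1.0}, {"twist": [0.01, 0.02, 1.0], "linear": [0.01, 0.0, 0.0], "grip": 1.0}, {"twist": [0.0, 0.01, 1.0], "linear": [0.0, 0.0, 0.0], "grip": 1.0}]
```

>>> servo_tool(
  plan=[
    {"twist":[0,0,1],"linear":[-0.19,1,0.2],"grip":1},
    {"twist":[0,0,1],"linear":[-0.13,1,0.2],"grip":1},
    {"twist":[0,0,1],"linear":[-0.05,1,0.2],"grip":1},
    {"twist":[0,0,1],"linear":[0,0.42,0.2],"grip":1},
    {"twist":[0,0,1],"linear":[0,0,0.2],"grip":1},
    {"twist":[0,0,1],"linear":[0,0,0.2],"grip":1},
    {"twist":[0,0,1],"linear":[0,0,0.2],"grip":1},
    {"twist":[0,0,1],"linear":[0,0,0.2],"grip":1},
  ],
)

```text
clock: 8.63
tcp_pos: [0.7045, -0.1028, 0.1476]
eef_rot: [[-0.455, 0.89, 0.018], [0.89, 0.456, -0.009], [-0.016, 0.012, -1.0]]
contact_force: [0.3, -0.2, 0.3]
finger_gap: 0.0854
```

```bash
python3 plan.py .695 -.112 .10 94 1 8 1.0
```

```text
clk 8.63 at [ 0.7045 -0.1028  0.1476] yaw 117.1 gap 0.0854 q6 48.0 -> end [ 0.695  -0.1119  0.1   ] left [ 0. -0. -0.]
[{"twist": [0.04, 0.03, 1.0], "linear": [-0.06, -0.27, 0.96], "grip": 1.0}, {"twist": [0.04, 0.03, 1.0], "linear": [-0.08, -0.25, 0.94], "grip": 1.0}, {"twist": [0.03, 0.04, 1.0], "linear": [0.0, 0.0, 0.0], "grip": 1.0}, {"twist": [0.04, 0.03, 1.0], "linear": [0.0, 0.0, 0.0], "grip": 1.0}, {"twist": [0.03, 0.04, 1.0], "linear": [0.0, 0.0, 0.0], "grip": 1.0}, {"twist": [0.03, 0.02, 0.77], "linear": [0.0, 0.0, 0.0], "grip": 1.0}]
```

>>> servo_tool(
  plan=[
    {"twist":[0.04,0.03,1],"linear":[-0.06,-0.27,0.5],"grip":1},
    {"twist":[0.04,0.03,1],"linear":[-0.08,-0.2,0.5],"grip":1},
    {"twist":[0.04,0.03,1],"linear":[0,0,0.4],"grip":1},
    {"twist":[0.03,0.03,1],"linear":[0,0,0.2],"grip":1},
    {"twist":[0.03,0.03,1],"linear":[0,0,0],"grip":1},
    {"twist":[0.03,0.02,0.7],"linear":[0,0,0],"grip":1},
    {"twist":[0,0,0],"linear":[0,0,0],"grip":1},
  ],
)

```text
clock: 9.22
tcp_pos: [0.6956, -0.1117, 0.1047]
eef_rot: [[-0.051, 0.999, 0.0], [0.999, 0.051, -0.001], [-0.001, -0.0, -1.0]]
contact_force: [-0.1, -0.3, -0.2]
finger_gap: 0.0855
```

```bash
python3 plan.py .695 -.112 .026 94 1 8 .7;python3 -c "
import cv2
from cell import manip
im=manip.capture('scene')[:,:,::-1];cv2.imwrite('pics/c5.png',cv2.resize(im[180:400,180:420],None,fx=2.5,fy=2.5))"
```

```text
clk 9.22 at [ 0.6956 -0.1117  0.1047] yaw 92.9 gap 0.0855 q6 71.0 -> end [ 0.6949 -0.112   0.0259] left [0. 0. 0.]
[{"twist": [0.0, 0.02, -0.27], "linear": [0.0, -0.01, 0.7], "grip": 1.0}, {"twist": [0.0, 0.0, 0.0], "linear": [0.0, 0.0, 0.7], "grip": 1.0}, {"twist": [0.0, 0.0, 0.0], "linear": [0.0, -0.01, 0.7], "grip": 1.0}, {"twist": [0.0, 0.0, 0.0], "linear": [-0.01, 0.0, 0.7], "grip": 1.0}, {"twist": [0.0, 0.0, 0.0], "linear": [0.0, -0.01, 0.35], "grip": 1.0}]
```

View pics/c5.png

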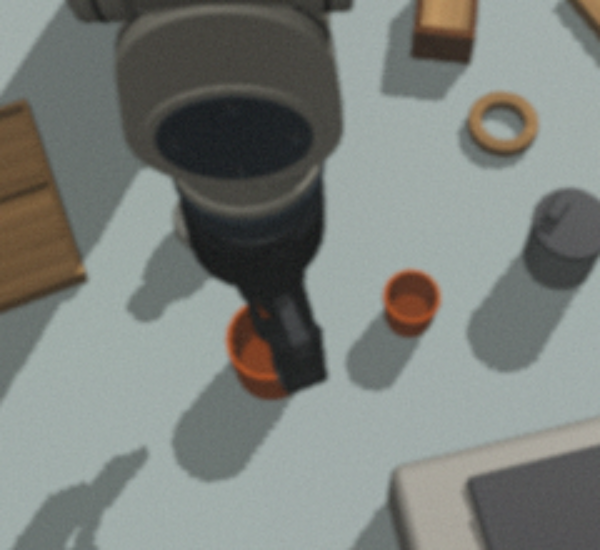

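>>> servo_tool(
  plan=[
    {"twist":[0,0,-0.2],"linear":[0,0,0.7],"grip":1},
    {"twist":[0,0,0],"linear":[0,0,0.7],"grip":1},
    {"twist":[0,0,0],"linear":[0,0,0.7],"grip":1},
    {"twist":[0,0,0],"linear":[0,0,0.6],"grip":1},
    {"twist":[0,0,0],"linear":[0,0,0.2],"grip":1},
    {"twist":[0,0,0],"linear":[0,0,0.0],"grip":1},
    {"twist":[0,0,0],"linear":[0,0,0],"grip":1},
  ],
)

```text
clock: 9.85
tcp_pos: [0.6978, -0.1125, 0.033]
eef_rot: [[-0.081, 0.997, 0.007], [0.997, 0.081, -0.003], [-0.004, 0.007, -1.0]]
contact_force: [0.6, 1.1, -0.1]
finger_gap: 0.0858
```

```bash
python3 plan.py .695 -.112 .026 94 1 8 .7;python3 -c "
import cv2
from cell import manip
im=manip.capture('scene')[:,:,::-1];cv2.imwrite('pics/c6.png',cv2.resize(im[250:400,220:380],None,fx=3.5,fy=3.5))"
```

```text
clk 9.85 at [ 0.6978 -0.1125  0.033 ] yaw 94.7 gap 0.0858 q6 69.0 -> end [ 0.6951 -0.112   0.026 ] left [-0.  0. -0.]
[{"twist": [0.1, 0.06, 0.17], "linear": [0.03, -0.11, 0.28], "grip": 1.0}]
```

View pics/c6.png

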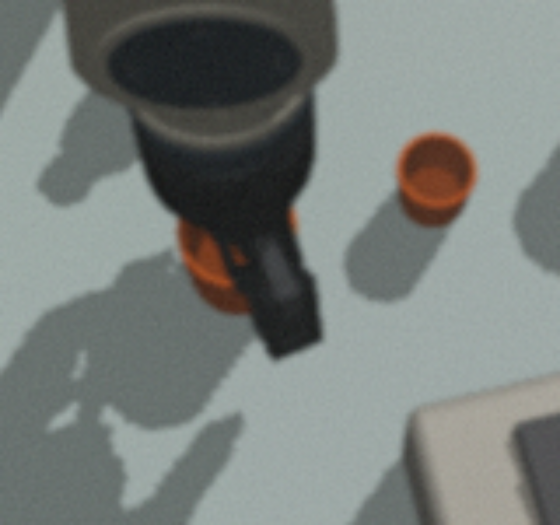

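```bash
python3 -c "
from h import *
p=manip.camera_params('scene')
for X in [(.7435,-.1155,.03),(.7435,-.1155,.022),(.7435,-.1045,.022),(.755,-.1155,.022),(.694,-.112,.055),(.694,-.112,0)]:
  c=p['K']@(p['R']@X+p['t']);u=c[:2]/c[2];print(X,(u+.5-[220,250])*3.5-.5)"
```

```text
(0.7435, -0.1155, 0.03) [262.94264348 337.19306638]
(0.7435, -0.1155, 0.022) [263.54106825 342.05901844]
(0.7435, -0.1045, 0.022) [284.81792034 334.73829234]
(0.755, -0.1155, 0.022) [270.83716142 364.03621337]
(0.694, -0.112, 0.055) [236.55911687 225.28590654]
(0.694, -0.112, 0) [242.03059344 263.62072316]
```

```bash
python3 -c "
from h import *
for z in (.02,.03,.04):
  for p in [(275,360),(322,340),(318,280)]: print(z,p,cr('scene',p,3.5,(220,250),z)[:2])"
```

```text
0.02 (275, 360) [ 0.75322499 -0.1128452 ]
0.02 (322, 340) [ 0.75147989 -0.08790999]
0.02 (318, 280) [ 0.72190494 -0.07979047]
0.03 (275, 360) [ 0.756057   -0.11346245]
0.03 (322, 340) [ 0.75433552 -0.08886486]
0.03 (318, 280) [ 0.72516103 -0.08085528]
0.04 (275, 360) [ 0.75888901 -0.11407969]
0.04 (322, 340) [ 0.75719116 -0.08981973]
0.04 (318, 280) [ 0.72841712 -0.08192009]
```

```bash
python3 -c "
import cv2
from cell import manip
im=manip.capture('top')[:,:,::-1];cv2.imwrite('pics/d1.png',cv2.resize(im[130:345,360:580],None,fx=2.7,fy=2.7,interpolation=cv2.INTER_CUBIC))"
```

```text
(no output)
```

View pics/d1.png

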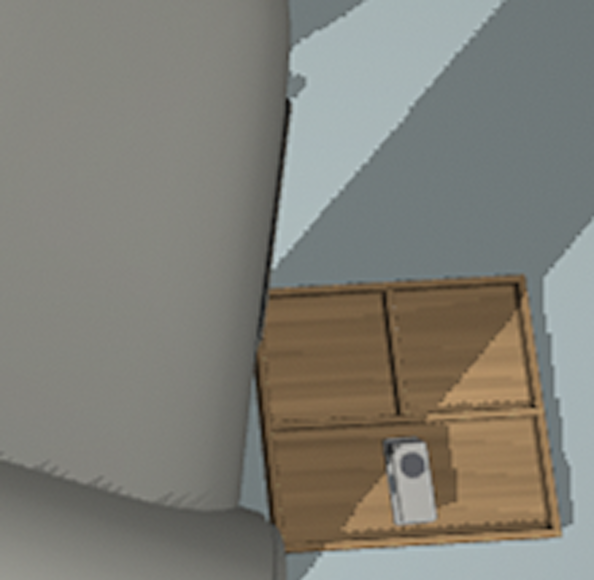

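```bash
python3 -c "
import cv2
a=cv2.imread('pics/c2.png'); cv2.imwrite('pics/c2z.png',cv2.resize(a[170:370,200:440],None,fx=3,fy=3,interpolation=cv2.INTER_CUBIC))
a=cv2.imread('pics/c6.png'); cv2.imwrite('pics/c6z.png',cv2.resize(a[180:380,150:350],None,fx=3,fy=3,interpolation=cv2.INTER_CUBIC))
from h import *
p=manip.camera_params('scene')
for X in [(.572,.003,.0397),(.572,.0245,.0397),(.572,-.0185,.0397),(.583,-.0185,.0397),(.561,-.0185,.0397),(.583,.0245,.0397),(.561,.0245,.0397),(.575,.003,.022)]:
  c=p['K']@(p['R']@X+p['t']);u=c[:2]/c[2];print(X,(((u+.5-[200,130])*2.5)-[200,170])*3-.5)"
```

```text
(0.572, 0.003, 0.0397) [346.33628387 327.69186946]
(0.572, 0.0245, 0.0397) [424.86345004 303.94501803]
(0.572, -0.0185, 0.0397) [267.08516689 351.6576458 ]
(0.583, -0.0185, 0.0397) [281.48068089 387.1935483 ]
(0.561, -0.0185, 0.0397) [252.87067002 316.56859134]
(0.583, 0.0245, 0.0397) [440.12202617 338.85324584]
(0.561, 0.0245, 0.0397) [409.79500188 269.4717607 ]
(0.575, 0.003, 0.022) [348.61204455 371.5049737 ]
```

View pics/c2z.png

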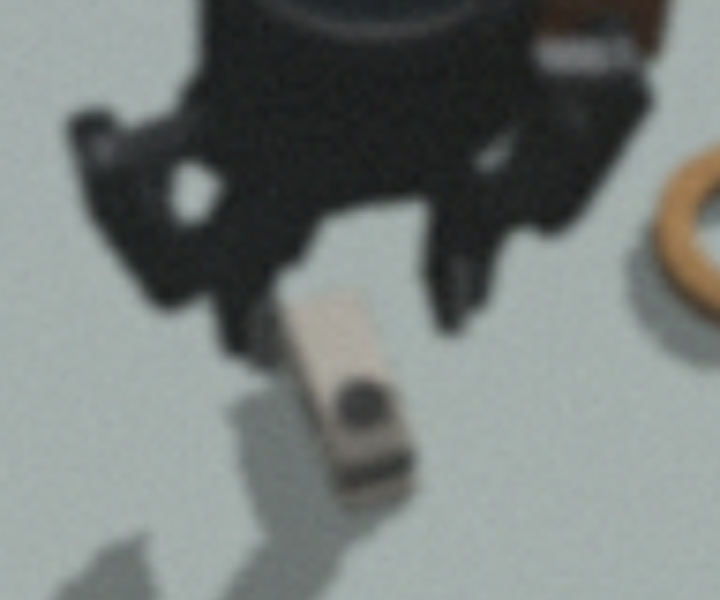

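View pics/c6z.png

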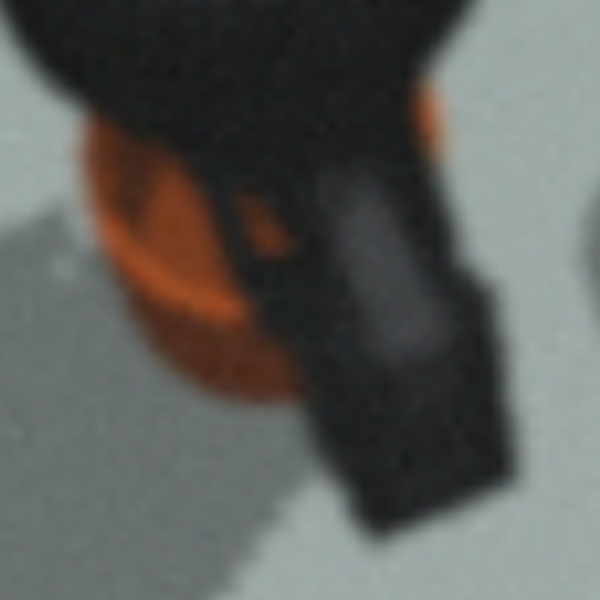

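>>> servo_tool(
  plan=[
    {"twist":[0.1,0.06,0.1],"linear":[0.03,-0.1,0.28],"grip":1},
    {"twist":[0,0,0],"linear":[0,0,0],"grip":1},
    {"twist":[0,0,0],"linear":[0,0,0],"grip":-0.2},
    {"twist":[0,0,0],"linear":[0,0,0],"grip":-1},
    {"twist":[0,0,0],"linear":[0,0,0],"grip":-1},
    {"twist":[0,0,0],"linear":[0,0,0],"grip":-1},
    {"twist":[0,0,0],"linear":[0,0,0],"grip":-1},
    {"twist":[0,0,0],"linear":[0,0,0],"grip":-1},
  ],
  newtons=30,
)

```text
clock: 10.62
tcp_pos: [0.697, -0.1125, 0.0297]
eef_rot: [[-0.074, 0.997, 0.005], [0.997, 0.074, -0.001], [-0.002, 0.005, -1.0]]
contact_force: [-1.0, -0.2, -0.9]
finger_gap: 0.0572
```

```bash
python3 plan.py .68 -.13 .17 94 -1 8 1.2
```

```text
clk 10.62 at [ 0.697  -0.1125  0.0297] yaw 94.2 gap 0.0572 q6 70.0 -> end [ 0.68   -0.1299  0.1699] left [-0. -0.  0.]
[{"twist": [0.07, 0.02, 0.06], "linear": [-0.12, -0.12, -1.0], "grip": -1.0}, {"twist": [0.0, 0.0, 0.0], "linear": [-0.12, -0.13, -1.0], "grip": -1.0}, {"twist": [0.0, 0.0, 0.0], "linear": [-0.11, -0.13, -1.0], "grip": -1.0}, {"twist": [0.0, 0.0, 0.0], "linear": [-0.12, -0.13, -1.0], "grip": -1.0}, {"twist": [0.0, 0.0, 0.0], "linear": [-0.11, -0.13, -1.0], "grip": -1.0}, {"twist": [0.0, 0.0, 0.0], "linear": [-0.07, -0.08, -0.61], "grip": -1.0}]
```

>>> servo_tool(
  plan=[
    {"twist":[0.07,0.02,0],"linear":[0,0,-0.6],"grip":-1},
    {"twist":[0,0,0],"linear":[0,0,-1],"grip":-1},
    {"twist":[0,0,0],"linear":[0,0,-1],"grip":-1},
    {"twist":[0,0,0],"linear":[-0.1,0,-1],"grip":-1},
    {"twist":[0,0,0],"linear":[-0.4,-0.1,-1],"grip":-1},
    {"twist":[0,0,0],"linear":[-0.7,-0.3,-0.6],"grip":-1},
    {"twist":[0,0,0],"linear":[-0.9,-0.5,-0.2],"grip":-1},
    {"twist":[0,0,0],"linear":[-0.9,-0.5,0],"grip":-1},
  ],
)

```text
clock: 11.28
tcp_pos: [0.6676, -0.1867, 0.1686]
eef_rot: [[-0.081, 0.997, -0.004], [0.997, 0.081, 0.002], [0.002, -0.004, -1.0]]
contact_force: [-0.6, 0.3, 0.3]
finger_gap: 0.0574
```

```bash
python3 plan.py .5476 -.3578 .15 94 -1 8 1.1
```

```text
clk 11.28 at [ 0.6676 -0.1867  0.1686] yaw 94.7 gap 0.0574 q6 63.0 -> end [ 0.5477 -0.3579  0.1499] left [-0.  0.  0.]
[{"twist": [-0.06, -0.03, 0.17], "linear": [-0.84, -0.7, 0.1], "grip": -1.0}, {"twist": [0.0, 0.0, 0.0], "linear": [-0.85, -0.69, 0.1], "grip": -1.0}, {"twist": [0.0, 0.0, 0.0], "linear": [-0.85, -0.69, 0.1], "grip": -1.0}, {"twist": [0.0, 0.0, 0.0], "linear": [-0.85, -0.69, 0.1], "grip": -1.0}, {"twist": [0.0, 0.0, 0.0], "linear": [-0.85, -0.69, 0.1], "grip": -1.0}, {"twist": [0.0, 0.0, 0.0], "linear": [-0.85, -0.69, 0.09], "grip": -1.0}, {"twist": [0.0, 0.0, 0.0], "linear": [-0.85, -0.69, 0.1], "grip": -1.0}, {"twist": [0.0, 0.0, 0.0], "linear": [-0.55, -0.43, 0.06], "grip": -1.0}]
```

>>> servo_tool(
  plan=[
    {"twist":[-0.06,-0.03,0.1],"linear":[-0.85,-0.7,0],"grip":-1},
    {"twist":[0,0,0],"linear":[-0.85,-0.7,0],"grip":-1},
    {"twist":[0,0,0],"linear":[-0.85,-0.7,0],"grip":-1},
    {"twist":[0,0,0],"linear":[-0.85,-0.7,0.1],"grip":-1},
    {"twist":[0,0,0],"linear":[-0.85,-0.7,0.2],"grip":-1},
    {"twist":[0,0,0],"linear":[-0.8,-0.6,0.4],"grip":-1},
    {"twist":[0,0,0],"linear":[-0.5,-0.4,0.6],"grip":-1},
    {"twist":[0,0,0],"linear":[-0.2,-0.2,0.6],"grip":-1},
  ],
)

```text
clock: 11.95
tcp_pos: [0.5568, -0.35, 0.1251]
eef_rot: [[-0.073, 0.997, 0.009], [0.997, 0.073, -0.007], [-0.008, 0.008, -1.0]]
contact_force: [0.6, 0.9, -0.3]
finger_gap: 0.0577
```

```bash
python3 plan.py .5476 -.3578 .07 94 -1 8 .8
```

```text
clk 11.95 at [ 0.5568 -0.35    0.1251] yaw 94.2 gap 0.0577 q6 46.0 -> end [ 0.5477 -0.3578  0.0701] left [-0.  0. -0.]
[{"twist": [0.12, 0.11, 0.04], "linear": [-0.09, -0.14, 0.78], "grip": -1.0}, {"twist": [0.0, 0.0, 0.0], "linear": [-0.1, -0.14, 0.78], "grip": -1.0}, {"twist": [0.0, 0.0, 0.0], "linear": [-0.09, -0.11, 0.64], "grip": -1.0}]
```

>>> servo_tool(
  plan=[
    {"twist":[0.12,0.11,0],"linear":[-0.15,-0.2,0.6],"grip":-1},
    {"twist":[0,0,0],"linear":[-0.1,-0.15,0.6],"grip":-1},
    {"twist":[0,0,0],"linear":[-0.05,0,0.4],"grip":-1},
    {"twist":[0,0,0],"linear":[0,0,0],"grip":-1},
    {"twist":[0,0,0],"linear":[0,0,0],"grip":-1},
  ],
)

```text
clock: 12.37
tcp_pos: [0.5457, -0.3595, 0.0793]
eef_rot: [[-0.07, 0.998, -0.005], [0.998, 0.07, 0.004], [0.005, -0.005, -1.0]]
contact_force: [0.6, -0.0, -0.4]
finger_gap: 0.0573
```

```bash
python3 plan.py .5476 -.3578 .0352 94 -1 8 .5;python3 -c "
import cv2
from cell import manip
im=manip.capture('scene')[:,:,::-1];cv2.imwrite('pics/c7.png',cv2.resize(im[180:360,60:300],None,fx=2.5,fy=2.5))
im=manip.capture('top')[:,:,::-1];cv2.imwrite('pics/c7t.png',cv2.resize(im[180:360,380:600],None,fx=2.5,fy=2.5))"
```

```text
clk 12.37 at [ 0.5457 -0.3595  0.0793] yaw 94.0 gap 0.0573 q6 45.0 -> end [ 0.5475 -0.3578  0.0353] left [ 0.  0. -0.]
[{"twist": [-0.07, -0.07, 0.0], "linear": [0.02, 0.03, 0.5], "grip": -1.0}, {"twist": [0.0, 0.0, 0.0], "linear": [0.02, 0.02, 0.5], "grip": -1.0}, {"twist": [0.0, 0.0, 0.0], "linear": [0.01, 0.02, 0.5], "grip": -1.0}, {"twist": [0.0, 0.0, 0.0], "linear": [0.01, 0.01, 0.26], "grip": -1.0}]
```

View pics/c7.png

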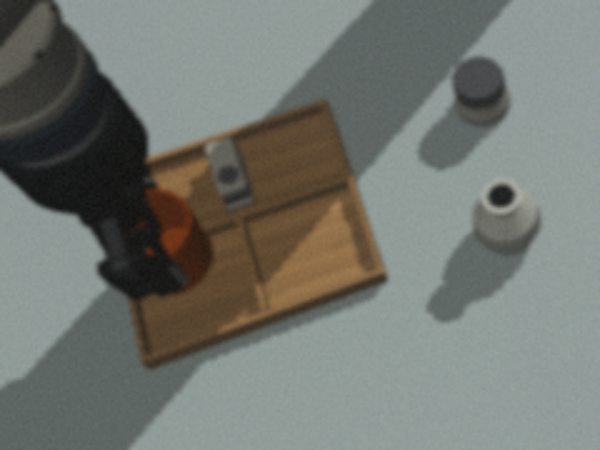

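View pics/c7t.png

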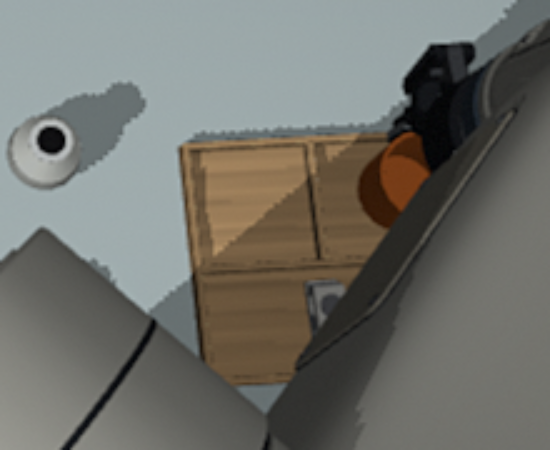

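>>> servo_tool(
  plan=[
    {"twist":[-0.07,-0.07,0],"linear":[0.02,0.03,0.5],"grip":-1},
    {"twist":[0,0,0],"linear":[0.02,0.02,0.5],"grip":-1},
    {"twist":[0,0,0],"linear":[0,0.02,0.4],"grip":-1},
    {"twist":[0,0,0],"linear":[0,0,0.2],"grip":-1},
    {"twist":[0,0,0],"linear":[0,0,0],"grip":-1},
    {"twist":[0,0,0],"linear":[0,0,0],"grip":-1},
  ],
)

```text
clock: 12.97
tcp_pos: [0.5519, -0.358, 0.0435]
eef_rot: [[-0.074, 0.997, 0.007], [0.997, 0.074, -0.006], [-0.007, 0.007, -1.0]]
contact_force: [-0.4, -0.1, -0.3]
finger_gap: 0.0575
```

```bash
python3 plan.py .5476 -.3578 .0352 94 -1 8 .5
```

```text
clk 12.97 at [ 0.5519 -0.358   0.0435] yaw 94.2 gap 0.0575 q6 45.0 -> end [ 0.5477 -0.3579  0.0352] left [-0.  0.  0.]
[{"twist": [0.1, 0.09, 0.06], "linear": [0.02, -0.17, 0.33], "grip": -1.0}]
```

>>> servo_tool(
  plan=[
    {"twist":[0.1,0.09,0],"linear":[0,-0.15,0.2],"grip":-1},
    {"twist":[0,0,0],"linear":[0,0,0.1],"grip":-1},
    {"twist":[0,0,0],"linear":[0,0,0],"grip":-1},
  ],
)

```text
clock: 13.22
tcp_pos: [0.5486, -0.3587, 0.0369]
eef_rot: [[-0.074, 0.997, 0.001], [0.997, 0.074, -0.001], [-0.001, 0.0, -1.0]]
contact_force: [0.3, 0.1, -0.3]
finger_gap: 0.0574
```

```bash
python3 plan.py .5476 -.3578 .0352 94 -1 8 .5
```

```text
clk 13.22 at [ 0.5486 -0.3587  0.0369] yaw 94.3 gap 0.0574 q6 45.0 -> end [ 0.5475 -0.3578  0.0352] left [ 0. -0.  0.]
[{"twist": [0.01, 0.02, 0.07], "linear": [0.04, -0.04, 0.07], "grip": -1.0}]
```

>>> servo_tool(
  plan=[
    {"twist":[0,0,0],"linear":[0,0,0.1],"grip":-1},
    {"twist":[0,0,0],"linear":[0,0,0],"grip":-1},
    {"twist":[0,0,0],"linear":[0,0,0],"grip":0.6},
    {"twist":[0,0,0],"linear":[0,0,0],"grip":0.8},
    {"twist":[0,0,0],"linear":[0,0,-0.1],"grip":0.8},
    {"twist":[0,0,0],"linear":[0,0,-0.5],"grip":0.8},
    {"twist":[0,0,0],"linear":[0,0,-1],"grip":1},
    {"twist":[0,0,0],"linear":[0,0,-1],"grip":1},
  ],
)

```text
clock: 13.88
tcp_pos: [0.5464, -0.3573, 0.0965]
eef_rot: [[-0.074, 0.997, -0.006], [0.997, 0.074, 0.005], [0.005, -0.006, -1.0]]
contact_force: [-0.3, -0.7, -0.3]
finger_gap: 0.0857
```

```bash
python3 -c "
import cv2
from cell import manip
im=manip.capture('scene')[:,:,::-1];cv2.imwrite('pics/c8.png',cv2.resize(im[180:360,60:300],None,fx=2.5,fy=2.5))"; python3 plan.py .60 -.20 .17 94 1 8 1.2
```

```text
clk 13.93 at [ 0.5479 -0.3586  0.1021] yaw 94.2 gap 0.0858 q6 45.0 -> end [ 0.5999 -0.2001  0.1701] left [ 0.  0. -0.]
[{"twist": [-0.01, 0.0, 0.06], "linear": [1.0, 0.41, -0.44], "grip": 1.0}, {"twist": [0.0, 0.0, 0.0], "linear": [1.0, 0.41, -0.44], "grip": 1.0}, {"twist": [0.0, 0.0, 0.0], "linear": [1.0, 0.41, -0.44], "grip": 1.0}, {"twist": [0.0, 0.0, 0.0], "linear": [1.0, 0.41, -0.44], "grip": 1.0}, {"twist": [0.0, 0.0, 0.0], "linear": [1.0, 0.4, -0.44], "grip": 1.0}, {"twist": [0.0, 0.0, 0.0], "linear": [1.0, 0.41, -0.44], "grip": 1.0}, {"twist": [0.0, 0.0, 0.0], "linear": [0.18, 0.07, -0.08], "grip": 1.0}]
```

View pics/c8.png

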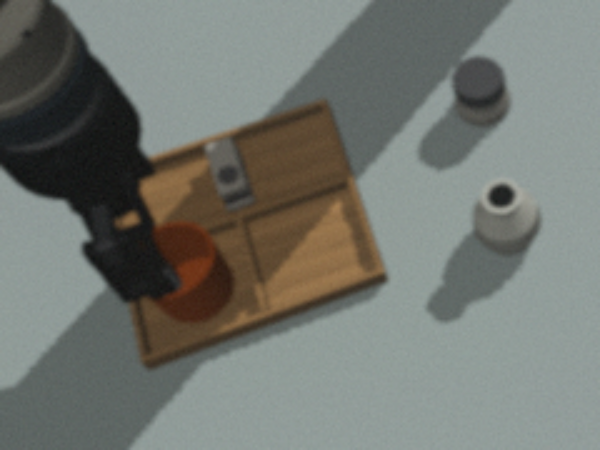

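The big cup stands in its compartment at about (190,270) in the crop. Next is the sippy cup.

>>> servo_tool(
  plan=[
    {"twist":[0,0,0],"linear":[0.2,0.1,-1],"grip":1},
    {"twist":[0,0,0],"linear":[0.8,0.3,-0.9],"grip":1},
    {"twist":[0,0,0],"linear":[1,0.4,-0.6],"grip":1},
    {"twist":[0,0,0],"linear":[1,0.4,-0.3],"grip":1},
    {"twist":[0,0,0],"linear":[1,0.4,-0.2],"grip":1},
    {"twist":[0,0,0],"linear":[1,0.4,0],"grip":1},
    {"twist":[0,0,0],"linear":[1,0.4,0],"grip":1},
    {"twist":[0,0,0],"linear":[1,0.4,0],"grip":1},
  ],
)

```text
clock: 14.6
tcp_pos: [0.6071, -0.1787, 0.1866]
eef_rot: [[-0.065, 0.998, 0.008], [0.998, 0.065, -0.006], [-0.007, 0.008, -1.0]]
contact_force: [1.3, -0.0, -0.1]
finger_gap: 0.0851
```

```bash
python3 plan.py .687 .118 .17 94 1 8 1.2
```

```text
clk 14.6 at [ 0.6071 -0.1787  0.1866] yaw 93.7 gap 0.0851 q6 62.0 -> end [0.6622 0.0255 0.175 ] left [ 0.025  0.092 -0.005]
[{"twist": [0.11, 0.1, -0.07], "linear": [1.0, 0.34, 0.05], "grip": 1.0}, {"twist": [0.0, 0.0, 0.0], "linear": [1.0, 0.35, 0.06], "grip": 1.0}, {"twist": [0.0, 0.0, 0.0], "linear": [1.0, 0.34, 0.06], "grip": 1.0}, {"twist": [0.0, 0.0, 0.0], "linear": [1.0, 0.35, 0.06], "grip": 1.0}, {"twist": [0.0, 0.0, 0.0], "linear": [1.0, 0.34, 0.06], "grip": 1.0}, {"twist": [0.0, 0.0, 0.0], "linear": [1.0, 0.35, 0.06], "grip": 1.0}, {"twist": [0.0, 0.0, 0.0], "linear": [1.0, 0.34, 0.06], "grip": 1.0}, {"twist": [0.0, 0.0, 0.0], "linear": [1.0, 0.35, 0.05], "grip": 1.0}]
```

>>> servo_tool(
  plan=[
    {"twist":[0.1,0.1,0],"linear":[1,0.34,0],"grip":1},
    {"twist":[0,0,0],"linear":[1,0.35,0],"grip":1},
    {"twist":[0,0,0],"linear":[1,0.34,0],"grip":1},
    {"twist":[0,0,0],"linear":[1,0.35,0],"grip":1},
    {"twist":[0,0,0],"linear":[1,0.34,0],"grip":1},
    {"twist":[0,0,0],"linear":[1,0.35,0],"grip":1},
    {"twist":[0,0,0],"linear":[1,0.34,0.1],"grip":1},
    {"twist":[0,0,0],"linear":[1,0.35,0.2],"grip":1},
  ],
)

```text
clock: 15.27
tcp_pos: [0.6656, 0.0362, 0.1831]
eef_rot: [[-0.065, 0.998, 0.007], [0.998, 0.065, -0.001], [-0.001, 0.007, -1.0]]
contact_force: [0.3, -0.5, 0.7]
finger_gap: 0.0851
```

```bash
python3 plan.py .687 .118 .12 94 1 8 1.0
```

```text
clk 15.27 at [0.6656 0.0362 0.1831] yaw 93.7 gap 0.0851 q6 82.0 -> end [0.687  0.118  0.1201] left [ 0. -0. -0.]
[{"twist": [0.1, 0.02, -0.07], "linear": [0.76, 0.25, 0.6], "grip": 1.0}, {"twist": [0.0, 0.0, 0.0], "linear": [0.76, 0.26, 0.6], "grip": 1.0}, {"twist": [0.0, 0.0, 0.0], "linear": [0.76, 0.25, 0.6], "grip": 1.0}, {"twist": [0.0, 0.0, 0.0], "linear": [0.76, 0.26, 0.59], "grip": 1.0}, {"twist": [0.0, 0.0, 0.0], "linear": [0.17, 0.05, 0.13], "grip": 1.0}]
```

>>> servo_tool(
  plan=[
    {"twist":[0.1,0,0],"linear":[0.9,0.25,0.2],"grip":1},
    {"twist":[0,0,0],"linear":[0.8,0.26,0.4],"grip":1},
    {"twist":[0,0,0],"linear":[0.7,0.25,0.6],"grip":1},
    {"twist":[0,0,0],"linear":[0.4,0.15,0.6],"grip":1},
    {"twist":[0,0,0],"linear":[0.1,0.05,0.4],"grip":1},
    {"twist":[0,0,0],"linear":[0,0,0],"grip":1},
    {"twist":[0,0,0],"linear":[0,0,0],"grip":1},
  ],
)

```text
clock: 15.85
tcp_pos: [0.6863, 0.1202, 0.1268]
eef_rot: [[-0.072, 0.997, 0.003], [0.997, 0.072, -0.001], [-0.001, 0.003, -1.0]]
contact_force: [0.5, 0.1, -0.7]
finger_gap: 0.0856
```

```bash
python3 plan.py .687 .118 .036 94 1 8 .8
```

```text
clk 15.85 at [0.6863 0.1202 0.1268] yaw 94.1 gap 0.0856 q6 89.0 -> end [0.687  0.118  0.0361] left [-0.  0. -0.]
[{"twist": [0.04, 0.01, 0.03], "linear": [-0.02, 0.0, 0.8], "grip": 1.0}, {"twist": [0.0, 0.0, 0.0], "linear": [-0.02, 0.01, 0.8], "grip": 1.0}, {"twist": [0.0, 0.0, 0.0], "linear": [-0.02, 0.0, 0.8], "grip": 1.0}, {"twist": [0.0, 0.0, 0.0], "linear": [-0.02, 0.01, 0.8], "grip": 1.0}, {"twist": [0.0, 0.0, 0.0], "linear": [-0.01, 0.0, 0.43], "grip": 1.0}]
```

>>> servo_tool(
  plan=[
    {"twist":[0,0,0],"linear":[-0.02,0,0.8],"grip":1},
    {"twist":[0,0,0],"linear":[-0.02,0,0.8],"grip":1},
    {"twist":[0,0,0],"linear":[-0.02,0,0.8],"grip":1},
    {"twist":[0,0,0],"linear":[-0.02,0,0.8],"grip":1},
    {"twist":[0,0,0],"linear":[0,0,0.4],"grip":1},
    {"twist":[0,0,0],"linear":[0,0,0.1],"grip":1},
    {"twist":[0,0,0],"linear":[0,0,0],"grip":1},
  ],
)

```text
clock: 16.43
tcp_pos: [0.69, 0.1111, 0.0394]
eef_rot: [[-0.065, 0.998, 0.013], [0.998, 0.065, -0.001], [-0.002, 0.013, -1.0]]
contact_force: [0.2, -1.2, 1.0]
finger_gap: 0.0854
```

```bash
python3 plan.py .687 .118 .030 94 1 8 .8
```

```text
clk 16.43 at [0.69   0.1111 0.0394] yaw 93.7 gap 0.0854 q6 89.0 -> end [0.687  0.1179 0.0301] left [ 0.  0. -0.]
[{"twist": [0.19, 0.03, -0.07], "linear": [0.28, -0.11, 0.37], "grip": 1.0}]
```

>>> servo_tool(
  plan=[
    {"twist":[0.19,0,0],"linear":[0.28,-0.1,0.3],"grip":1},
    {"twist":[0,0,0],"linear":[0,0,0],"grip":1},
    {"twist":[0,0,0],"linear":[0,0,0],"grip":1},
  ],
)

```text
clock: 16.68
tcp_pos: [0.6885, 0.1176, 0.0347]
eef_rot: [[-0.064, 0.998, 0.003], [0.998, 0.064, -0.002], [-0.002, 0.003, -1.0]]
contact_force: [-0.4, -0.1, 0.1]
finger_gap: 0.0856
```

```bash
python3 plan.py .687 .118 .030 94 1 8 .8
```

```text
clk 16.68 at [0.6885 0.1176 0.0347] yaw 93.6 gap 0.0856 q6 89.0 -> end [0.687  0.118  0.0299] left [ 0. -0.  0.]
[{"twist": [0.04, 0.04, -0.09], "linear": [0.02, -0.06, 0.19], "grip": 1.0}]
```

>>> servo_tool(
  plan=[
    {"twist":[0,0,0],"linear":[0,-0.05,0.2],"grip":1},
    {"twist":[0,0,0],"linear":[0,0,0],"grip":1},
    {"twist":[0,0,0],"linear":[0,0,0],"grip":0},
    {"twist":[0,0,0],"linear":[0,0,0],"grip":-1},
    {"twist":[0,0,0],"linear":[0,0,0],"grip":-1},
    {"twist":[0,0,0],"linear":[0,0,0],"grip":-1},
    {"twist":[0,0,0],"linear":[0,0,0],"grip":-1},
    {"twist":[0,0,0],"linear":[0,0,0],"grip":-1},
  ],
  newtons=50,
)

```text
clock: 17.35
tcp_pos: [0.6879, 0.1183, 0.0315]
eef_rot: [[-0.065, 0.998, 0.006], [0.998, 0.065, -0.002], [-0.003, 0.006, -1.0]]
contact_force: [-0.5, 0.3, 0.4]
finger_gap: 0.0563
```

```bash
python3 plan.py .687 .118 .17 94 -1 8 .8
```

```text
clk 17.35 at [0.6879 0.1183 0.0315] yaw 93.7 gap 0.0563 q6 89.0 -> end [0.6871 0.1181 0.17  ] left [-0. -0. -0.]
[{"twist": [0.09, 0.04, -0.07], "linear": [0.0, 0.0, -0.8], "grip": -1.0}, {"twist": [0.0, 0.0, 0.0], "linear": [0.0, -0.01, -0.8], "grip": -1.0}, {"twist": [0.0, 0.0, 0.0], "linear": [0.0, 0.0, -0.8], "grip": -1.0}, {"twist": [0.0, 0.0, 0.0], "linear": [0.0, -0.01, -0.8], "grip": -1.0}, {"twist": [0.0, 0.0, 0.0], "linear": [0.0, 0.0, -0.8], "grip": -1.0}, {"twist": [0.0, 0.0, 0.0], "linear": [-0.01, -0.01, -0.8], "grip": -1.0}, {"twist": [0.0, 0.0, 0.0], "linear": [0.0, 0.0, -0.74], "grip": -1.0}]
```

>>> servo_tool(
  plan=[
    {"twist":[0.05,0,0],"linear":[0,0,-0.6],"grip":-1},
    {"twist":[0,0,0],"linear":[0,0,-1],"grip":-1},
    {"twist":[0,0,0],"linear":[0,0,-1],"grip":-1},
    {"twist":[0,0,0],"linear":[0,0,-1],"grip":-1},
    {"twist":[0,0,0],"linear":[-0.3,-0.1,-1],"grip":-1},
    {"twist":[0,0,0],"linear":[-0.6,-0.2,-0.9],"grip":-1},
    {"twist":[0,0,0],"linear":[-0.9,-0.3,-0.4],"grip":-1},
    {"twist":[0,0,0],"linear":[-1,-0.3,0],"grip":-1},
  ],
)

```text
clock: 18.02
tcp_pos: [0.6681, 0.0499, 0.1813]
eef_rot: [[-0.071, 0.997, -0.005], [0.997, 0.071, -0.002], [-0.002, -0.006, -1.0]]
contact_force: [0.5, 0.4, -1.1]
finger_gap: 0.056
```

```bash
python3 plan.py .5416 -.271 .17 94 -1 8 1.1; python3 -c "
import cv2
from cell import manip
im=manip.capture('scene')[:,:,::-1];cv2.imwrite('pics/c9.png',im[100:400,60:500])"
```

```text
clk 18.02 at [0.6681 0.0499 0.1813] yaw 94.1 gap 0.056 q6 83.0 -> end [ 0.5878 -0.1541  0.174 ] left [-0.046 -0.117 -0.004]
[{"twist": [-0.08, 0.02, 0.02], "linear": [-0.99, -0.47, 0.04], "grip": -1.0}, {"twist": [0.0, 0.0, 0.0], "linear": [-0.99, -0.47, 0.04], "grip": -1.0}, {"twist": [0.0, 0.0, 0.0], "linear": [-0.99, -0.47, 0.04], "grip": -1.0}, {"twist": [0.0, 0.0, 0.0], "linear": [-0.99, -0.47, 0.04], "grip": -1.0}, {"twist": [0.0, 0.0, 0.0], "linear": [-0.99, -0.47, 0.03], "grip": -1.0}, {"twist": [0.0, 0.0, 0.0], "linear": [-0.99, -0.47, 0.04], "grip": -1.0}, {"twist": [0.0, 0.0, 0.0], "linear": [-0.99, -0.47, 0.03], "grip": -1.0}, {"twist": [0.0, 0.0, 0.0], "linear": [-0.99, -0.48, 0.04], "grip": -1.0}]
```

View pics/c9.png

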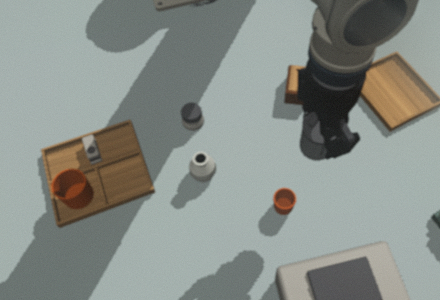

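Sippy is held at (320,132) in the crop; the big cup stands in the caddy at (70,183) and the vase is untouched at (202,165). Carrying on.

>>> servo_tool(
  plan=[
    {"twist":[-0.08,0,0],"linear":[-1,-0.47,0],"grip":-1},
    {"twist":[0,0,0],"linear":[-1,-0.47,0],"grip":-1},
    {"twist":[0,0,0],"linear":[-1,-0.47,0],"grip":-1},
    {"twist":[0,0,0],"linear":[-1,-0.47,0],"grip":-1},
    {"twist":[0,0,0],"linear":[-1,-0.47,0],"grip":-1},
    {"twist":[0,0,0],"linear":[-1,-0.47,0],"grip":-1},
    {"twist":[0,0,0],"linear":[-1,-0.47,0],"grip":-1},
    {"twist":[0,0,0],"linear":[-1,-0.47,0],"grip":-1},
  ],
)

```text
clock: 18.73
tcp_pos: [0.5837, -0.1662, 0.1798]
eef_rot: [[-0.071, 0.997, -0.001], [0.997, 0.071, -0.002], [-0.002, -0.001, -1.0]]
contact_force: [0.8, -0.2, -1.1]
finger_gap: 0.0562
```

```bash
python3 plan.py .5416 -.271 .14 94 -1 8 1.1
```

```text
clk 18.73 at [ 0.5837 -0.1662  0.1798] yaw 94.1 gap 0.0562 q6 62.0 -> end [ 0.5416 -0.2709  0.1401] left [-0. -0. -0.]
[{"twist": [-0.02, 0.03, 0.02], "linear": [-0.93, -0.45, 0.37], "grip": -1.0}, {"twist": [0.0, 0.0, 0.0], "linear": [-0.93, -0.45, 0.36], "grip": -1.0}, {"twist": [0.0, 0.0, 0.0], "linear": [-0.93, -0.45, 0.37], "grip": -1.0}, {"twist": [0.0, 0.0, 0.0], "linear": [-0.93, -0.46, 0.36], "grip": -1.0}, {"twist": [0.0, 0.0, 0.0], "linear": [-0.34, -0.16, 0.13], "grip": -1.0}]
```

>>> servo_tool(
  plan=[
    {"twist":[0,0,0],"linear":[-0.9,-0.45,0],"grip":-1},
    {"twist":[0,0,0],"linear":[-0.9,-0.45,0.2],"grip":-1},
    {"twist":[0,0,0],"linear":[-0.9,-0.45,0.4],"grip":-1},
    {"twist":[0,0,0],"linear":[-0.7,-0.35,0.6],"grip":-1},
    {"twist":[0,0,0],"linear":[-0.3,-0.15,0.6],"grip":-1},
    {"twist":[0,0,0],"linear":[0,0,0.4],"grip":-1},
    {"twist":[0,0,0],"linear":[0,0,0],"grip":-1},
    {"twist":[0,0,0],"linear":[0,0,0],"grip":-1},
  ],
)

```text
clock: 19.4
tcp_pos: [0.5389, -0.2714, 0.1217]
eef_rot: [[-0.063, 0.998, -0.003], [0.998, 0.063, -0.002], [-0.002, -0.003, -1.0]]
contact_force: [0.2, 0.9, -1.4]
finger_gap: 0.0561
```

```bash
python3 plan.py .5416 -.271 .07 94 -1 8 .7
```

```text
clk 19.4 at [ 0.5389 -0.2714  0.1217] yaw 93.6 gap 0.0561 q6 52.0 -> end [ 0.5416 -0.2711  0.07  ] left [0. 0. 0.]
[{"twist": [-0.04, 0.03, -0.1], "linear": [0.01, 0.04, 0.7], "grip": -1.0}, {"twist": [0.0, 0.0, 0.0], "linear": [0.0, 0.04, 0.7], "grip": -1.0}, {"twist": [0.0, 0.0, 0.0], "linear": [0.0, 0.03, 0.67], "grip": -1.0}]
```

>>> servo_tool(
  plan=[
    {"twist":[0,0,0],"linear":[0,0.04,0.7],"grip":-1},
    {"twist":[0,0,0],"linear":[0,0.04,0.7],"grip":-1},
    {"twist":[0,0,0],"linear":[0,0,0.6],"grip":-1},
    {"twist":[0,0,0],"linear":[0,0,0],"grip":-1},
    {"twist":[0,0,0],"linear":[0,0,0],"grip":-1},
  ],
)

```text
clock: 19.82
tcp_pos: [0.5448, -0.2679, 0.0744]
eef_rot: [[-0.068, 0.998, 0.002], [0.998, 0.068, -0.004], [-0.005, 0.002, -1.0]]
contact_force: [0.3, 0.5, -1.3]
finger_gap: 0.0557
```

```bash
python3 plan.py .5416 -.271 .0385 94 -1 8 .6;python3 -c "
import cv2
from cell import manip
im=manip.capture('scene')[:,:,::-1];cv2.imwrite('pics/c10.png',cv2.resize(im[180:360,60:300],None,fx=2.5,fy=2.5))"
```

```text
clk 19.82 at [ 0.5448 -0.2679  0.0744] yaw 93.9 gap 0.0557 q6 52.0 -> end [ 0.5415 -0.271   0.0386] left [ 0. -0. -0.]
[{"twist": [0.03, 0.06, -0.03], "linear": [-0.04, -0.06, 0.6], "grip": -1.0}, {"twist": [0.0, 0.0, 0.0], "linear": [-0.05, -0.05, 0.6], "grip": -1.0}, {"twist": [0.0, 0.0, 0.0], "linear": [-0.02, -0.03, 0.23], "grip": -1.0}]
```

View pics/c10.png

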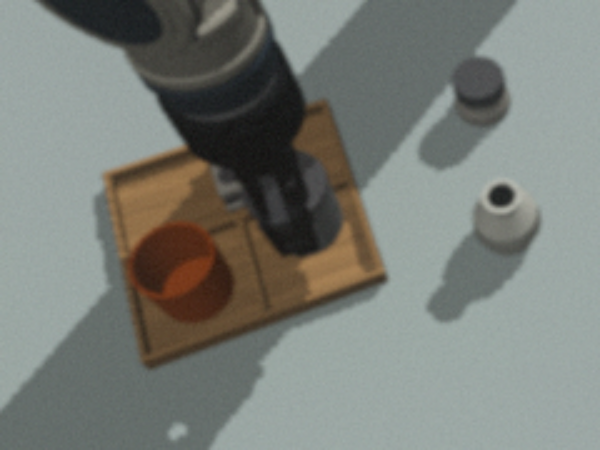

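>>> servo_tool(
  plan=[
    {"twist":[0.03,0.06,0],"linear":[-0.04,-0.06,0.5],"grip":-1},
    {"twist":[0,0,0],"linear":[-0.05,-0.05,0.5],"grip":-1},
    {"twist":[0,0,0],"linear":[0,0,0.3],"grip":-1},
    {"twist":[0,0,0],"linear":[0,0,0.1],"grip":-1},
    {"twist":[0,0,0],"linear":[0,0,0],"grip":-1},
    {"twist":[0,0,0],"linear":[0,0,0],"grip":-1},
  ],
)

```text
clock: 20.37
tcp_pos: [0.5446, -0.2705, 0.0411]
eef_rot: [[-0.07, 0.998, 0.005], [0.998, 0.07, -0.003], [-0.003, 0.005, -1.0]]
contact_force: [0.2, 0.6, -0.6]
finger_gap: 0.0558
```

```bash
python3 plan.py .5416 -.271 .0368 94 -1 8 .6
```

```text
clk 20.37 at [ 0.5446 -0.2705  0.0411] yaw 94.0 gap 0.0558 q6 52.0 -> end [ 0.5417 -0.271   0.0368] left [-0. -0. -0.]
[{"twist": [0.07, 0.05, 0.0], "linear": [-0.01, -0.12, 0.17], "grip": -1.0}]
```

>>> servo_tool(
  plan=[
    {"twist":[0.05,0.05,0],"linear":[0,-0.1,0.15],"grip":-1},
    {"twist":[0,0,0],"linear":[0,0,0.05],"grip":-1},
    {"twist":[0,0,0],"linear":[0,0,0],"grip":-1},
    {"twist":[0,0,0],"linear":[0,0,0],"grip":-1},
  ],
)

```text
clock: 20.7
tcp_pos: [0.5424, -0.2712, 0.0369]
eef_rot: [[-0.07, 0.998, 0.002], [0.998, 0.07, -0.0], [-0.001, 0.002, -1.0]]
contact_force: [0.3, -0.2, -1.6]
finger_gap: 0.0559
```

```bash
python3 plan.py .5416 -.271 .0368 94 -1 8 .6
```

```text
clk 20.7 at [ 0.5424 -0.2712  0.0369] yaw 94.0 gap 0.0559 q6 51.0 -> end [ 0.5417 -0.271   0.0369] left [-0. -0. -0.]
[{"twist": [0.03, 0.01, 0.0], "linear": [0.01, -0.03, 0.0], "grip": -1.0}]
```

>>> servo_tool(
  plan=[
    {"twist":[0,0,0],"linear":[0,0,0],"grip":0.6},
    {"twist":[0,0,0],"linear":[0,0,0],"grip":0.8},
    {"twist":[0,0,0],"linear":[0,0,0],"grip":0.9},
    {"twist":[0,0,0],"linear":[0,0,-0.5],"grip":1},
    {"twist":[0,0,0],"linear":[0,0,-1],"grip":1},
    {"twist":[0,0,0],"linear":[0,0,-1],"grip":1},
    {"twist":[0,0,0],"linear":[0,0,-1],"grip":1},
    {"twist":[0,0,0],"linear":[0,0,-1],"grip":1},
  ],
)

```text
clock: 21.37
tcp_pos: [0.5402, -0.2698, 0.1491]
eef_rot: [[-0.07, 0.998, -0.005], [0.998, 0.07, 0.004], [0.005, -0.004, -1.0]]
contact_force: [1.1, 0.3, 0.0]
finger_gap: 0.0854
```

```bash
python3 plan.py .450 .120 .17 153 1 8 1.3;python3 -c "
import cv2
from cell import manip
im=manip.capture('scene')[:,:,::-1];cv2.imwrite('pics/c11.png',cv2.resize(im[180:360,60:300],None,fx=2.5,fy=2.5))"
```

```text
clk 21.37 at [ 0.5402 -0.2698  0.1491] yaw 94.0 gap 0.0854 q6 51.0 -> end [ 0.4941 -0.0717  0.1597] left [-0.044  0.192  0.01 ]
[{"twist": [0.0, -0.01, -1.0], "linear": [1.0, -0.16, -0.05], "grip": 1.0}, {"twist": [0.0, -0.01, -1.0], "linear": [1.0, -0.09, -0.05], "grip": 1.0}, {"twist": [0.0, -0.01, -1.0], "linear": [1.0, -0.02, -0.05], "grip": 1.0}, {"twist": [0.0, -0.01, -1.0], "linear": [1.0, 0.05, -0.05], "grip": 1.0}, {"twist": [0.0, -0.01, -1.0], "linear": [1.0, 0.12, -0.05], "grip": 1.0}, {"twist": [0.0, -0.01, -1.0], "linear": [1.0, 0.19, -0.05], "grip": 1.0}, {"twist": [0.0, 0.0, -1.0], "linear": [1.0, 0.27, -0.05], "grip": 1.0}, {"twist": [0.0, -0.01, -1.0], "linear": [1.0, 0.34, -0.05], "grip": 1.0}]
```

View pics/c11.png

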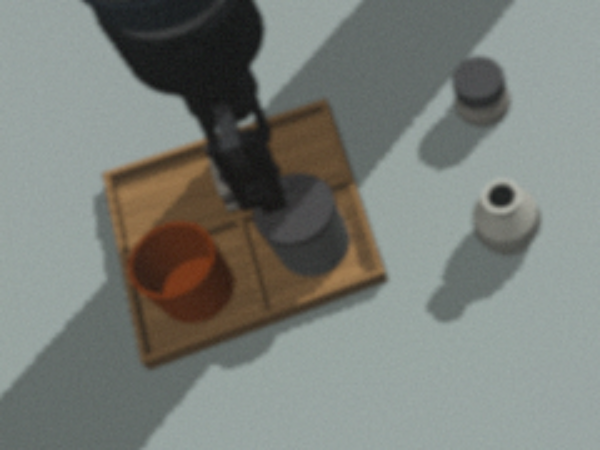

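Both stand in their compartments (big cup ~(180,270), sippy ~(302,225)). Now the box.

>>> servo_tool(
  plan=[
    {"twist":[0,0,-1],"linear":[1,-0.16,-0.1],"grip":1},
    {"twist":[0,0,-1],"linear":[1,-0.1,-0.1],"grip":1},
    {"twist":[0,0,-1],"linear":[1,0,-0.1],"grip":1},
    {"twist":[0,0,-1],"linear":[1,0.05,-0.1],"grip":1},
    {"twist":[0,0,-1],"linear":[1,0.1,-0.1],"grip":1},
    {"twist":[0,0,-1],"linear":[1,0.2,0],"grip":1},
    {"twist":[0,0,-1],"linear":[1,0.27,0],"grip":1},
    {"twist":[0,0,-1],"linear":[1,0.34,0],"grip":1},
  ],
)

```text
clock: 22.08
tcp_pos: [0.4954, -0.0716, 0.1708]
eef_rot: [[-0.601, 0.799, 0.013], [0.799, 0.601, -0.007], [-0.013, 0.006, -1.0]]
contact_force: [-0.2, 0.6, -0.2]
finger_gap: 0.0856
```

```bash
python3 plan.py .450 .120 .14 153 1 8 1.4
```

```text
clk 22.08 at [ 0.4954 -0.0716  0.1708] yaw 126.9 gap 0.0856 q6 35.0 -> end [0.4501 0.12   0.14  ] left [-0. -0. -0.]
[{"twist": [0.01, 0.03, -1.0], "linear": [1.0, 0.44, 0.16], "grip": 1.0}, {"twist": [0.01, 0.03, -1.0], "linear": [1.0, 0.52, 0.17], "grip": 1.0}, {"twist": [0.01, 0.03, -1.0], "linear": [1.0, 0.61, 0.18], "grip": 1.0}, {"twist": [0.0, 0.03, -1.0], "linear": [1.0, 0.72, 0.18], "grip": 1.0}, {"twist": [0.01, 0.03, -1.0], "linear": [1.0, 0.82, 0.2], "grip": 1.0}, {"twist": [0.0, 0.03, -1.0], "linear": [1.0, 0.95, 0.21], "grip": 1.0}, {"twist": [0.0, 0.02, -0.51], "linear": [0.39, 0.44, 0.09], "grip": 1.0}]
```

>>> servo_tool(
  plan=[
    {"twist":[0,0.03,-1],"linear":[1,0.44,0.1],"grip":1},
    {"twist":[0,0.03,-1],"linear":[1,0.52,0.2],"grip":1},
    {"twist":[0,0.03,-1],"linear":[1,0.6,0.2],"grip":1},
    {"twist":[0,0.03,-1],"linear":[1,0.7,0.2],"grip":1},
    {"twist":[0,0.03,-1],"linear":[1,0.8,0.2],"grip":1},
    {"twist":[0,0.03,-1],"linear":[0.8,0.75,0.3],"grip":1},
    {"twist":[0,0,-0.4],"linear":[0.3,0.3,0.3],"grip":1},
    {"twist":[0,0,0],"linear":[0,0,0],"grip":1},
  ],
)

```text
clock: 22.75
tcp_pos: [0.4456, 0.1193, 0.1331]
eef_rot: [[-0.901, 0.434, 0.011], [0.434, 0.901, 0.002], [-0.009, 0.007, -1.0]]
contact_force: [-0.3, -0.3, 0.2]
finger_gap: 0.0852
```

```bash
python3 plan.py .450 .120 .07 153 1 8 1
```

```text
clk 22.75 at [0.4456 0.1193 0.1331] yaw 154.3 gap 0.0852 q6 30.0 -> end [0.4501 0.12   0.0701] left [-0.  0. -0.]
[{"twist": [0.1, 0.12, 0.32], "linear": [-0.05, 0.03, 1.0], "grip": 1.0}, {"twist": [0.0, 0.0, 0.0], "linear": [-0.06, 0.05, 1.0], "grip": 1.0}, {"twist": [0.0, 0.0, 0.0], "linear": [-0.03, 0.02, 0.52], "grip": 1.0}]
```

>>> servo_tool(
  plan=[
    {"twist":[0.1,0.12,0.3],"linear":[-0.06,0.05,0.8],"grip":1},
    {"twist":[0,0,0],"linear":[-0.06,0.05,0.8],"grip":1},
    {"twist":[0,0,0],"linear":[0,0,0.6],"grip":1},
    {"twist":[0,0,0],"linear":[0,0,0.2],"grip":1},
    {"twist":[0,0,0],"linear":[0,0,0],"grip":1},
    {"twist":[0,0,0],"linear":[0,0,0],"grip":1},
  ],
)

```text
clock: 23.25
tcp_pos: [0.4522, 0.1193, 0.074]
eef_rot: [[-0.89, 0.456, 0.006], [0.456, 0.89, -0.001], [-0.006, 0.002, -1.0]]
contact_force: [-0.5, 0.3, -0.0]
finger_gap: 0.0854
```

```bash
python3 plan.py .450 .120 .02 153 1 8 .6;python3 -c "
import cv2
from cell import manip
im=manip.capture('scene')[:,:,::-1];cv2.imwrite('pics/c12.png',cv2.resize(im[100:300,280:520],None,fx=2.5,fy=2.5))"
```

```text
clk 23.25 at [0.4522 0.1193 0.074 ] yaw 152.9 gap 0.0854 q6 32.0 -> end [0.4499 0.12   0.02  ] left [ 0.  0. -0.]
[{"twist": [0.03, 0.08, -0.03], "linear": [0.03, -0.01, 0.6], "grip": 1.0}, {"twist": [0.0, 0.0, 0.0], "linear": [0.03, 0.0, 0.6], "grip": 1.0}, {"twist": [0.0, 0.0, 0.0], "linear": [0.02, 0.0, 0.6], "grip": 1.0}, {"twist": [0.0, 0.0, 0.0], "linear": [0.02, -0.01, 0.36], "grip": 1.0}]
```

View pics/c12.png

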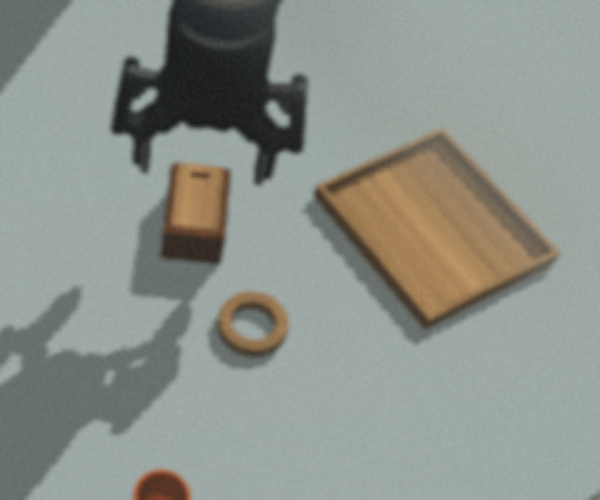

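>>> servo_tool(
  plan=[
    {"twist":[0.03,0.08,0],"linear":[0.03,0,0.6],"grip":1},
    {"twist":[0,0,0],"linear":[0.03,0,0.6],"grip":1},
    {"twist":[0,0,0],"linear":[0,0,0.6],"grip":1},
    {"twist":[0,0,0],"linear":[0,0,0.3],"grip":1},
    {"twist":[0,0,0],"linear":[0,0,0],"grip":1},
    {"twist":[0,0,0],"linear":[0,0,0],"grip":1},
  ],
)

```text
clock: 23.8
tcp_pos: [0.456, 0.1189, 0.0261]
eef_rot: [[-0.888, 0.459, 0.011], [0.459, 0.889, 0.001], [-0.01, 0.006, -1.0]]
contact_force: [-0.6, 0.9, 0.7]
finger_gap: 0.0858
```

```bash
python3 plan.py .450 .120 .018 153 1 8 .6
```

```text
clk 23.8 at [0.456  0.1189 0.0261] yaw 152.7 gap 0.0858 q6 32.0 -> end [0.45   0.1201 0.0181] left [ 0. -0. -0.]
[{"twist": [0.08, 0.14, -0.08], "linear": [0.24, -0.07, 0.32], "grip": 1.0}]
```

>>> servo_tool(
  plan=[
    {"twist":[0.08,0.14,-0.08],"linear":[0.22,-0.07,0.25],"grip":1},
    {"twist":[0,0,0],"linear":[0,0,0.1],"grip":1},
    {"twist":[0,0,0],"linear":[0,0,0],"grip":0.3},
    {"twist":[0,0,0],"linear":[0,0,0],"grip":-1},
    {"twist":[0,0,0],"linear":[0,0,0],"grip":-1},
    {"twist":[0,0,0],"linear":[0,0,0],"grip":-1},
    {"twist":[0,0,0],"linear":[0,0,0],"grip":-1},
    {"twist":[0,0,0],"linear":[0,0,0],"grip":-1},
  ],
  newtons=50,
)

```text
clock: 24.47
tcp_pos: [0.4516, 0.1201, 0.0198]
eef_rot: [[-0.891, 0.453, 0.004], [0.453, 0.891, 0.0], [-0.003, 0.002, -1.0]]
contact_force: [-0.0, -0.0, -0.7]
finger_gap: 0.0508
```

```bash
python3 plan.py .521 .3146 .12 153 -1 8 .9
```

```text
clk 24.47 at [0.4516 0.1201 0.0198] yaw 153.1 gap 0.0508 q6 32.0 -> end [0.5059 0.272  0.098 ] left [0.015 0.043 0.022]
[{"twist": [0.03, 0.04, 0.01], "linear": [0.1, 0.8, -0.39], "grip": -1.0}, {"twist": [0.0, 0.0, 0.0], "linear": [0.1, 0.8, -0.39], "grip": -1.0}, {"twist": [0.0, 0.0, 0.0], "linear": [0.1, 0.8, -0.39], "grip": -1.0}, {"twist": [0.0, 0.0, 0.0], "linear": [0.1, 0.8, -0.39], "grip": -1.0}, {"twist": [0.0, 0.0, 0.0], "linear": [0.11, 0.8, -0.39], "grip": -1.0}, {"twist": [0.0, 0.0, 0.0], "linear": [0.1, 0.8, -0.39], "grip": -1.0}, {"twist": [0.0, 0.0, 0.0], "linear": [0.1, 0.8, -0.39], "grip": -1.0}, {"twist": [0.0, 0.0, 0.0], "linear": [0.11, 0.8, -0.4], "grip": -1.0}]
```

>>> servo_tool(
  plan=[
    {"twist":[0,0,0],"linear":[0,0,-0.6],"grip":-1},
    {"twist":[0,0,0],"linear":[0,0,-1],"grip":-1},
    {"twist":[0,0,0],"linear":[0,0.3,-1],"grip":-1},
    {"twist":[0,0,0],"linear":[0.1,0.7,-0.6],"grip":-1},
    {"twist":[0,0,0],"linear":[0.1,0.9,-0.1],"grip":-1},
    {"twist":[0,0,0],"linear":[0.1,1,0],"grip":-1},
    {"twist":[0,0,0],"linear":[0.1,1,0],"grip":-1},
    {"twist":[0,0,0],"linear":[0.1,1,0],"grip":-1},
  ],
)

```text
clock: 25.13
tcp_pos: [0.4949, 0.2355, 0.1063]
eef_rot: [[-0.888, 0.459, 0.0], [0.459, 0.888, -0.0], [-0.0, -0.0, -1.0]]
contact_force: [-0.6, -0.5, -1.1]
finger_gap: 0.0513
```

```bash
python3 plan.py .521 .3146 .10 153 -1 8 .9
```

```text
clk 25.13 at [0.4949 0.2355 0.1063] yaw 152.7 gap 0.0513 q6 44.0 -> end [0.5211 0.3145 0.1   ] left [-0.  0. -0.]
[{"twist": [0.0, 0.01, -0.08], "linear": [0.14, 0.89, 0.07], "grip": -1.0}, {"twist": [0.0, 0.0, 0.0], "linear": [0.14, 0.89, 0.07], "grip": -1.0}, {"twist": [0.0, 0.0, 0.0], "linear": [0.14, 0.89, 0.07], "grip": -1.0}, {"twist": [0.0, 0.0, 0.0], "linear": [0.09, 0.62, 0.04], "grip": -1.0}]
```

>>> servo_tool(
  plan=[
    {"twist":[0,0,0],"linear":[0.14,0.9,0],"grip":-1},
    {"twist":[0,0,0],"linear":[0.14,0.9,0],"grip":-1},
    {"twist":[0,0,0],"linear":[0.14,0.8,0.2],"grip":-1},
    {"twist":[0,0,0],"linear":[0.05,0.4,0.5],"grip":-1},
    {"twist":[0,0,0],"linear":[0,0,0.6],"grip":-1},
    {"twist":[0,0,0],"linear":[0,0,0.5],"grip":-1},
    {"twist":[0,0,0],"linear":[0,0,0],"grip":-1},
    {"twist":[0,0,0],"linear":[0,0,0],"grip":-1},
  ],
)

```text
clock: 25.8
tcp_pos: [0.5202, 0.3153, 0.0556]
eef_rot: [[-0.89, 0.455, -0.001], [0.455, 0.89, -0.001], [0.001, -0.001, -1.0]]
contact_force: [0.9, 1.0, -1.5]
finger_gap: 0.0514
```

```bash
python3 plan.py .521 .3146 .0255 153 -1 8 .5
```

```text
clk 25.8 at [0.5202 0.3153 0.0556] yaw 152.9 gap 0.0514 q6 50.0 -> end [0.5209 0.3146 0.0254] left [ 0. -0.  0.]
[{"twist": [-0.02, -0.01, -0.02], "linear": [-0.02, 0.0, 0.5], "grip": -1.0}, {"twist": [0.0, 0.0, 0.0], "linear": [-0.02, -0.01, 0.5], "grip": -1.0}, {"twist": [0.0, 0.0, 0.0], "linear": [0.0, 0.0, 0.21], "grip": -1.0}]
```

>>> servo_tool(
  plan=[
    {"twist":[0,0,0],"linear":[0,0,0.5],"grip":-1},
    {"twist":[0,0,0],"linear":[0,0,0.4],"grip":-1},
    {"twist":[0,0,0],"linear":[0,0,0.15],"grip":-1},
    {"twist":[0,0,0],"linear":[0,0,0],"grip":-1},
    {"twist":[0,0,0],"linear":[0,0,0],"grip":-1},
  ],
)

```text
clock: 26.22
tcp_pos: [0.5203, 0.3136, 0.0294]
eef_rot: [[-0.89, 0.457, -0.001], [0.457, 0.89, -0.001], [0.0, -0.002, -1.0]]
contact_force: [-0.5, -0.4, -2.3]
finger_gap: 0.0509
```

```bash
python3 plan.py .521 .3146 .0252 153 -1 8 .5
```

```text
clk 26.22 at [0.5203 0.3136 0.0294] yaw 152.8 gap 0.0509 q6 50.0 -> end [0.5211 0.3146 0.0251] left [-0. -0.  0.]
[{"twist": [-0.02, 0.0, -0.04], "linear": [-0.01, 0.05, 0.17], "grip": -1.0}]
```

>>> servo_tool(
  plan=[
    {"twist":[0,0,0],"linear":[0,0.03,0.15],"grip":-1},
    {"twist":[0,0,0],"linear":[0,0,0.02],"grip":-1},
    {"twist":[0,0,0],"linear":[0,0,0],"grip":0.4},
    {"twist":[0,0,0],"linear":[0,0,0],"grip":0.5},
    {"twist":[0,0,0],"linear":[0,0,0],"grip":0.5},
    {"twist":[0,0,0],"linear":[0,0,-0.6],"grip":0.5},
    {"twist":[0,0,0],"linear":[0,0,-1],"grip":0.5},
    {"twist":[0,0,0],"linear":[0,0,-1],"grip":0.4},
  ],
)

```text
clock: 26.88
tcp_pos: [0.5193, 0.3135, 0.0892]
eef_rot: [[-0.889, 0.457, -0.006], [0.457, 0.889, -0.003], [0.004, -0.006, -1.0]]
contact_force: [0.6, 0.4, -0.1]
finger_gap: 0.0598
```

```bash
python3 plan.py .692 -.005 .14 153 .4 8 1.2;python3 -c "
import cv2
from cell import manip
im=manip.capture('scene')[:,:,::-1];cv2.imwrite('pics/c13.png',cv2.resize(im[100:300,300:540],None,fx=2.5,fy=2.5))"
```

```text
clk 26.88 at [0.5193 0.3135 0.0892] yaw 152.8 gap 0.0598 q6 50.0 -> end [0.6328 0.1044 0.1227] left [ 0.059 -0.109  0.017]
[{"twist": [-0.08, -0.05, -0.05], "linear": [-0.98, -0.67, -0.17], "grip": 0.4}, {"twist": [0.0, 0.0, 0.0], "linear": [-0.98, -0.67, -0.17], "grip": 0.4}, {"twist": [0.0, 0.0, 0.0], "linear": [-0.98, -0.67, -0.17], "grip": 0.4}, {"twist": [0.0, 0.0, 0.0], "linear": [-0.98, -0.67, -0.17], "grip": 0.4}, {"twist": [0.0, 0.0, 0.0], "linear": [-0.98, -0.68, -0.16], "grip": 0.4}, {"twist": [0.0, 0.0, 0.0], "linear": [-0.98, -0.67, -0.17], "grip": 0.4}, {"twist": [0.0, 0.0, 0.0], "linear": [-0.98, -0.68, -0.16], "grip": 0.4}, {"twist": [0.0, 0.0, 0.0], "linear": [-0.98, -0.68, -0.17], "grip": 0.4}]
```

View pics/c13.png

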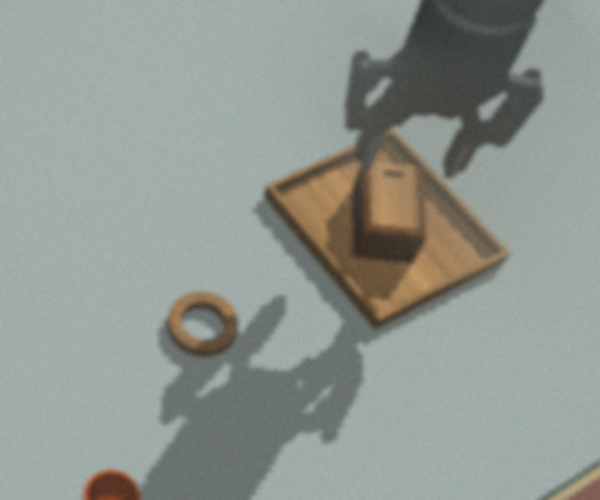

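Box lies flat in the tray, lid up, at about (395,205). Now the small cup.

>>> servo_tool(
  plan=[
    {"twist":[-0.08,0,0],"linear":[-0.3,-0.2,-1],"grip":0.4},
    {"twist":[0,0,0],"linear":[-0.8,-0.6,-0.8],"grip":0.4},
    {"twist":[0,0,0],"linear":[-1,-0.68,-0.3],"grip":0.4},
    {"twist":[0,0,0],"linear":[-1,-0.68,0],"grip":0.4},
    {"twist":[0,0,0],"linear":[-1,-0.68,0],"grip":0.4},
    {"twist":[0,0,0],"linear":[-1,-0.68,0],"grip":0.4},
    {"twist":[0,0,0],"linear":[-1,-0.68,0],"grip":0.4},
    {"twist":[0,0,0],"linear":[-1,-0.68,0],"grip":0.4},
  ],
)

```text
clock: 27.6
tcp_pos: [0.627, 0.1241, 0.1563]
eef_rot: [[-0.895, 0.447, 0.015], [0.447, 0.895, 0.008], [-0.01, 0.014, -1.0]]
contact_force: [-0.1, 0.9, -1.2]
finger_gap: 0.0596
```

```bash
python3 plan.py .692 -.005 .12 153 .4 8 1.2;python3 -c "
import cv2
from cell import manip
im=manip.capture('top')[:,:,::-1];cv2.imwrite('pics/e0.png',im)
cv2.imwrite('pics/e1.png',cv2.resize(im[210:345,85:225],None,fx=4,fy=4,interpolation=cv2.INTER_CUBIC))
cv2.imwrite('pics/e2.png',cv2.resize(im[210:345,440:580],None,fx=4,fy=4,interpolation=cv2.INTER_CUBIC))"
```

```text
clk 27.6 at [0.627  0.1241 0.1563] yaw 153.5 gap 0.0596 q6 30.0 -> end [ 0.692  -0.0049  0.12  ] left [-0. -0. -0.]
[{"twist": [0.21, 0.14, 0.11], "linear": [-0.93, -0.7, 0.29], "grip": 0.4}, {"twist": [0.0, 0.0, 0.0], "linear": [-0.94, -0.69, 0.29], "grip": 0.4}, {"twist": [0.0, 0.0, 0.0], "linear": [-0.94, -0.69, 0.29], "grip": 0.4}, {"twist": [0.0, 0.0, 0.0], "linear": [-0.94, -0.69, 0.3], "grip": 0.4}, {"twist": [0.0, 0.0, 0.0], "linear": [-0.9, -0.66, 0.28], "grip": 0.4}]
```

View pics/e1.png

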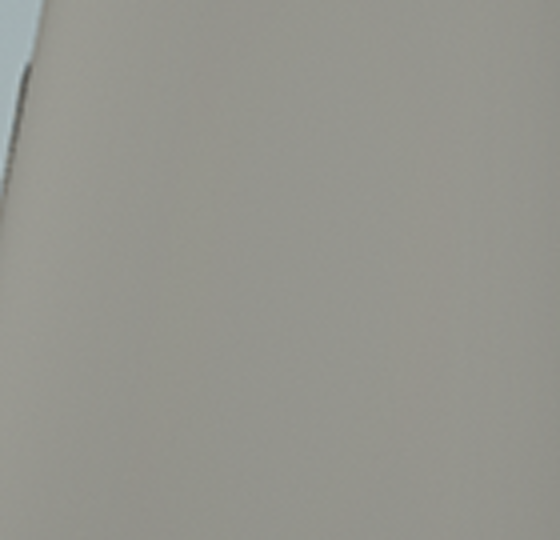

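View pics/e2.png

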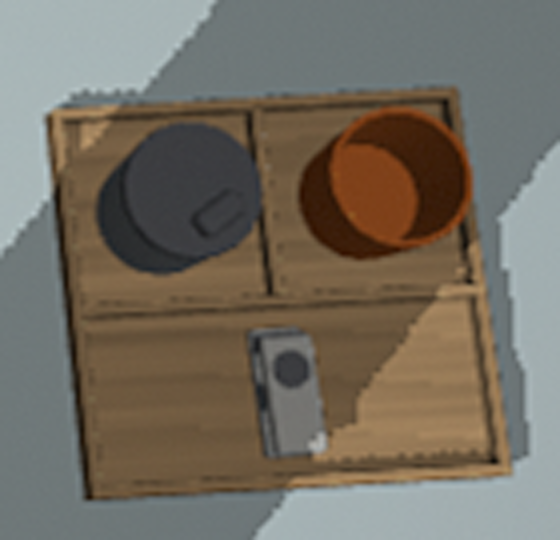

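The outing kit looks right in the top view: sippy (190,195), big cup (400,175), clip (288,390), all inside their compartments. Continue.

>>> servo_tool(
  plan=[
    {"twist":[0.2,0.14,0],"linear":[-0.9,-0.7,0.1],"grip":0.4},
    {"twist":[0,0,0],"linear":[-0.9,-0.7,0.2],"grip":0.4},
    {"twist":[0,0,0],"linear":[-0.9,-0.7,0.3],"grip":0.4},
    {"twist":[0,0,0],"linear":[-0.9,-0.7,0.4],"grip":0.4},
    {"twist":[0,0,0],"linear":[-0.6,-0.4,0.6],"grip":0.4},
    {"twist":[0,0,0],"linear":[-0.1,-0.1,0.5],"grip":0.4},
    {"twist":[0,0,0],"linear":[0,0,0],"grip":0.4},
    {"twist":[0,0,0],"linear":[0,0,0],"grip":0.4},
  ],
)

```text
clock: 28.32
tcp_pos: [0.6931, -0.0112, 0.1014]
eef_rot: [[-0.891, 0.454, 0.005], [0.454, 0.891, -0.002], [-0.005, 0.001, -1.0]]
contact_force: [-0.7, 0.9, -0.2]
finger_gap: 0.0599
```

```bash
python3 plan.py .6925 -.0055 .07 153 .4 8 .8;python3 -c "
import cv2
from cell import manip
im=manip.capture('scene')[:,:,::-1];cv2.imwrite('pics/e3.png',cv2.resize(im[200:360,260:440],None,fx=3,fy=3))
im=manip.capture('top')[:,:,::-1];cv2.imwrite('pics/e4.png',im)"
```

```text
clk 28.32 at [ 0.6931 -0.0112  0.1014] yaw 153.0 gap 0.0599 q6 19.0 -> end [ 0.6925 -0.0055  0.0699] left [-0.  0.  0.]
[{"twist": [0.01, 0.07, 0.0], "linear": [0.08, 0.12, 0.79], "grip": 0.4}, {"twist": [0.0, 0.0, 0.0], "linear": [0.05, 0.07, 0.47], "grip": 0.4}]
```

View pics/e3.png

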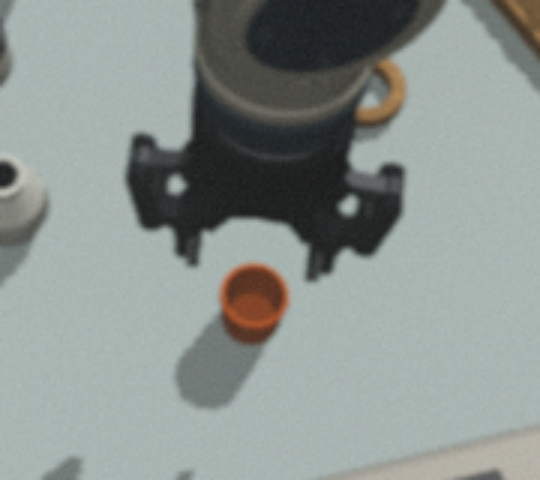

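View pics/e4.png

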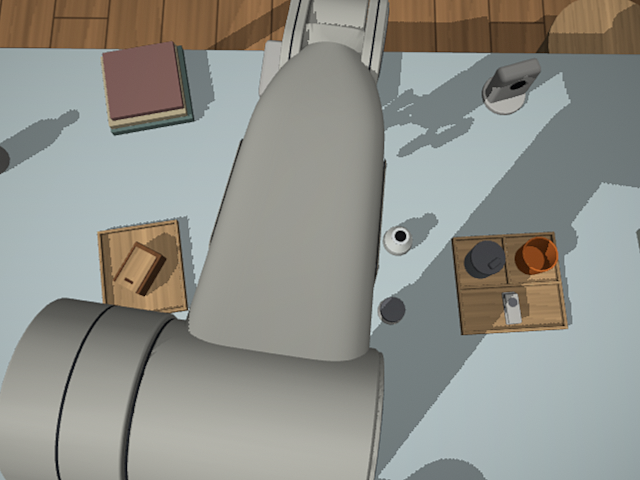

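>>> servo_tool(
  plan=[
    {"twist":[0,0.07,0],"linear":[0.1,0.15,0.7],"grip":0.4},
    {"twist":[0,0,0],"linear":[0.05,0.05,0.7],"grip":0.4},
    {"twist":[0,0,0],"linear":[0,0,0.6],"grip":0.4},
    {"twist":[0,0,0],"linear":[0,0,0.5],"grip":0.4},
    {"twist":[0,0,0],"linear":[0,0,0.2],"grip":0.4},
    {"twist":[0,0,0],"linear":[0,0,0],"grip":0.4},
  ],
)

```text
clock: 28.92
tcp_pos: [0.6938, 0.0026, 0.0394]
eef_rot: [[-0.895, 0.446, 0.011], [0.446, 0.895, 0.0], [-0.01, 0.005, -1.0]]
contact_force: [-0.3, -0.4, -0.4]
finger_gap: 0.0596
```

```bash
python3 plan.py .6925 -.0055 .018 153 .4 8 .8;python3 -c "
import cv2
im=cv2.imread('pics/e4.png')
cv2.imwrite('pics/e5.png',cv2.resize(im[225:310,95:190],None,fx=6,fy=6,interpolation=cv2.INTER_CUBIC))"
```

```text
clk 28.92 at [0.6938 0.0026 0.0394] yaw 153.5 gap 0.0596 q6 20.0 -> end [ 0.6924 -0.0056  0.0181] left [ 0.  0. -0.]
[{"twist": [0.08, 0.14, 0.12], "linear": [-0.08, -0.28, 0.75], "grip": 0.4}, {"twist": [0.0, 0.0, 0.0], "linear": [-0.01, -0.04, 0.1], "grip": 0.4}]
```

View pics/e5.png

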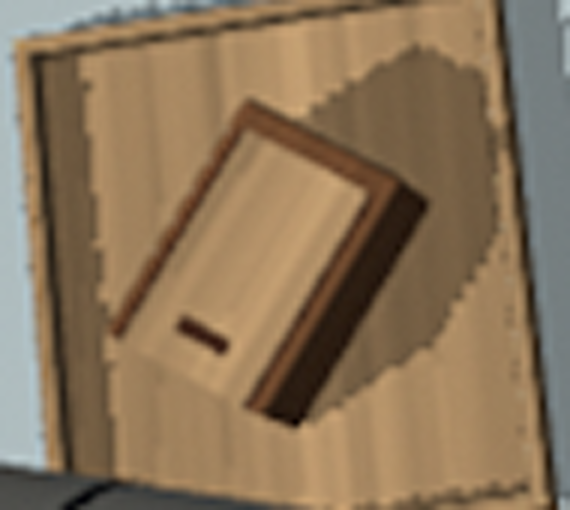

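>>> servo_tool(
  plan=[
    {"twist":[0.08,0.14,0],"linear":[-0.08,-0.32,0],"grip":0.5},
    {"twist":[0,0,0],"linear":[0,0,0],"grip":0.5},
    {"twist":[0,0,0],"linear":[0,0,0],"grip":0.5},
  ],
)

```text
clock: 29.17
tcp_pos: [0.6926, -0.0048, 0.0423]
eef_rot: [[-0.896, 0.444, 0.002], [0.444, 0.896, -0.001], [-0.002, 0.0, -1.0]]
contact_force: [0.7, 0.3, -0.0]
finger_gap: 0.0642
```

```bash
python3 plan.py .6925 -.0055 .018 153 .4 8 .8;python3 -c "
from h import *
cs=np.array([cr('top',p,6,(95,225),.043) for p in [(250,100),(398,180),(250,408),(112,335)]])[:,:2]
print(cs,cs.mean(0),np.linalg.norm(np.roll(cs,-1,0)-cs,axis=1))
import cv2
im=manip.capture('scene')[:,:,::-1];cv2.imwrite('pics/e6.png',cv2.resize(im[240:340,280:400],None,fx=5,fy=5))"
```

```text
clk 29.17 at [ 0.6926 -0.0048  0.0423] yaw 153.6 gap 0.0642 q6 19.0 -> end [ 0.6925 -0.0056  0.0181] left [-0.  0. -0.]
[{"twist": [0.0, 0.02, 0.15], "linear": [-0.01, -0.02, 0.8], "grip": 0.4}, {"twist": [0.0, 0.0, 0.0], "linear": [0.0, -0.01, 0.17], "grip": 0.4}]
[[0.56595277 0.31927313]
 [0.54337067 0.27591743]
 [0.47864407 0.31268361]
 [0.49867682 0.35267204]] [0.52166109 0.31513655] [0.04888423 0.07443981 0.04472567 0.07511019]
```

View pics/e6.png

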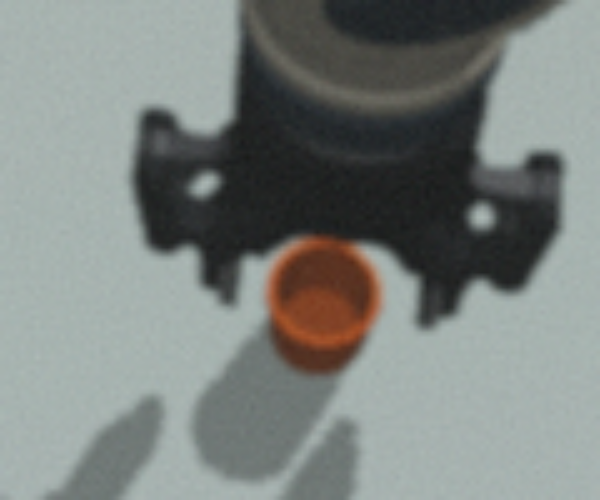

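>>> servo_tool(
  plan=[
    {"twist":[0,0,0.1],"linear":[0,0,0.5],"grip":0.5},
    {"twist":[0,0,0],"linear":[0,0,0.4],"grip":0.5},
    {"twist":[0,0,0],"linear":[0,0,0.1],"grip":0.5},
    {"twist":[0,0,0],"linear":[0,0,0],"grip":0.5},
    {"twist":[0,0,0],"linear":[0,0,0],"grip":0.5},
  ],
)

```text
clock: 29.63
tcp_pos: [0.6942, -0.0058, 0.0192]
eef_rot: [[-0.892, 0.451, 0.006], [0.451, 0.892, -0.001], [-0.006, 0.002, -1.0]]
contact_force: [0.1, 0.5, -0.4]
finger_gap: 0.064
```

```bash
python3 plan.py .6925 -.0055 .018 153 .4 8 .8
```

```text
clk 29.63 at [ 0.6942 -0.0058  0.0192] yaw 153.2 gap 0.064 q6 19.0 -> end [ 0.6925 -0.0054  0.018 ] left [ 0. -0.  0.]
[{"twist": [0.02, 0.09, 0.04], "linear": [0.07, -0.02, 0.05], "grip": 0.4}]
```

>>> servo_tool(
  plan=[
    {"twist":[0,0.05,0],"linear":[0.05,0,0.03],"grip":0.2},
    {"twist":[0,0,0],"linear":[0,0,0],"grip":-1},
    {"twist":[0,0,0],"linear":[0,0,0],"grip":-1},
    {"twist":[0,0,0],"linear":[0,0,0],"grip":-1},
    {"twist":[0,0,0],"linear":[0,0,0],"grip":-1},
    {"twist":[0,0,0],"linear":[0,0,0],"grip":-1},
  ],
  newtons=30,
)

```text
clock: 30.13
tcp_pos: [0.6936, -0.0052, 0.02]
eef_rot: [[-0.892, 0.451, 0.004], [0.451, 0.892, 0.0], [-0.004, 0.002, -1.0]]
contact_force: [-0.9, -0.5, -0.4]
finger_gap: 0.0405
```

```bash
python3 plan.py .6925 -.0055 .14 153 -1 8 .8
```

```text
clk 30.13 at [ 0.6936 -0.0052  0.02  ] yaw 153.2 gap 0.0405 q6 19.0 -> end [ 0.6926 -0.0055  0.14  ] left [-0.  0.  0.]
[{"twist": [0.03, 0.06, 0.04], "linear": [0.0, 0.0, -0.8], "grip": -1.0}, {"twist": [0.0, 0.0, 0.0], "linear": [0.01, -0.01, -0.8], "grip": -1.0}, {"twist": [0.0, 0.0, 0.0], "linear": [0.01, -0.01, -0.8], "grip": -1.0}, {"twist": [0.0, 0.0, 0.0], "linear": [0.0, 0.0, -0.8], "grip": -1.0}, {"twist": [0.0, 0.0, 0.0], "linear": [0.01, -0.01, -0.8], "grip": -1.0}, {"twist": [0.0, 0.0, 0.0], "linear": [0.0, 0.0, -0.8], "grip": -1.0}]
```

>>> servo_tool(
  plan=[
    {"twist":[0,0.05,0],"linear":[0,0,-0.6],"grip":-1},
    {"twist":[0,0,0],"linear":[0,0,-1],"grip":-1},
    {"twist":[0,0,0],"linear":[0,0,-1],"grip":-1},
    {"twist":[0,0,0],"linear":[0.2,0.2,-1],"grip":-1},
    {"twist":[0,0,0],"linear":[0.6,0.4,-1],"grip":-1},
    {"twist":[0,0,0],"linear":[0.9,0.6,-0.5],"grip":-1},
    {"twist":[0,0,0],"linear":[1,0.68,0],"grip":-1},
    {"twist":[0,0,0],"linear":[1,0.68,0],"grip":-1},
  ],
)

```text
clock: 30.8
tcp_pos: [0.6402, 0.091, 0.1515]
eef_rot: [[-0.889, 0.458, -0.001], [0.458, 0.889, 0.002], [0.002, 0.001, -1.0]]
contact_force: [0.4, 0.5, -0.2]
finger_gap: 0.0405
```

```bash
python3 plan.py .5205 .3145 .14 153 -1 8 1.2
```

```text
clk 30.8 at [0.6402 0.091  0.1515] yaw 152.7 gap 0.0405 q6 28.0 -> end [0.5275 0.3018 0.1406] left [-0.007  0.013 -0.001]
[{"twist": [0.02, -0.02, -0.07], "linear": [0.99, 0.68, 0.06], "grip": -1.0}, {"twist": [0.0, 0.0, 0.0], "linear": [0.98, 0.68, 0.05], "grip": -1.0}, {"twist": [0.0, 0.0, 0.0], "linear": [0.98, 0.68, 0.05], "grip": -1.0}, {"twist": [0.0, 0.0, 0.0], "linear": [0.98, 0.69, 0.06], "grip": -1.0}, {"twist": [0.0, 0.0, 0.0], "linear": [0.98, 0.68, 0.05], "grip": -1.0}, {"twist": [0.0, 0.0, 0.0], "linear": [0.98, 0.68, 0.06], "grip": -1.0}, {"twist": [0.0, 0.0, 0.0], "linear": [0.98, 0.68, 0.05], "grip": -1.0}, {"twist": [0.0, 0.0, 0.0], "linear": [0.98, 0.69, 0.06], "grip": -1.0}]
```

>>> servo_tool(
  plan=[
    {"twist":[0,0,0],"linear":[1,0.68,0],"grip":-1},
    {"twist":[0,0,0],"linear":[1,0.68,0],"grip":-1},
    {"twist":[0,0,0],"linear":[1,0.68,0],"grip":-1},
    {"twist":[0,0,0],"linear":[1,0.68,0],"grip":-1},
    {"twist":[0,0,0],"linear":[1,0.68,0],"grip":-1},
    {"twist":[0,0,0],"linear":[0.9,0.6,0],"grip":-1},
    {"twist":[0,0,0],"linear":[0.7,0.5,0],"grip":-1},
    {"twist":[0,0,0],"linear":[0.4,0.3,0.2],"grip":-1},
  ],
)

```text
clock: 31.47
tcp_pos: [0.5329, 0.2885, 0.1503]
eef_rot: [[-0.889, 0.457, 0.005], [0.457, 0.889, 0.004], [-0.003, 0.006, -1.0]]
contact_force: [-0.1, -0.2, 0.4]
finger_gap: 0.0404
```

```bash
python3 plan.py .5205 .3145 .10 153 -1 8 .8
```

```text
clk 31.47 at [0.5329 0.2885 0.1503] yaw 152.8 gap 0.0404 q6 48.0 -> end [0.5205 0.3146 0.1001] left [ 0. -0. -0.]
[{"twist": [0.08, 0.04, -0.05], "linear": [0.32, 0.24, 0.69], "grip": -1.0}, {"twist": [0.0, 0.0, 0.0], "linear": [0.31, 0.24, 0.7], "grip": -1.0}, {"twist": [0.0, 0.0, 0.0], "linear": [0.29, 0.22, 0.62], "grip": -1.0}]
```

>>> servo_tool(
  plan=[
    {"twist":[0.08,0,0],"linear":[0.4,0.3,0.3],"grip":-1},
    {"twist":[0,0,0],"linear":[0.3,0.25,0.5],"grip":-1},
    {"twist":[0,0,0],"linear":[0.1,0.1,0.6],"grip":-1},
    {"twist":[0,0,0],"linear":[0,0,0.4],"grip":-1},
    {"twist":[0,0,0],"linear":[0,0,0],"grip":-1},
    {"twist":[0,0,0],"linear":[0,0,0],"grip":-1},
  ],
)

```text
clock: 31.97
tcp_pos: [0.5209, 0.3152, 0.1021]
eef_rot: [[-0.891, 0.454, 0.003], [0.454, 0.891, -0.002], [-0.003, -0.0, -1.0]]
contact_force: [0.7, 0.8, 0.7]
finger_gap: 0.0408
```

```bash
python3 plan.py .5205 .3145 .066 153 -1 8 .5
```

```text
clk 31.97 at [0.5209 0.3152 0.1021] yaw 153.0 gap 0.0408 q6 50.0 -> end [0.5206 0.3145 0.0661] left [-0.  0. -0.]
[{"twist": [0.0, 0.04, 0.0], "linear": [0.0, -0.01, 0.5], "grip": -1.0}, {"twist": [0.0, 0.0, 0.0], "linear": [0.0, -0.01, 0.5], "grip": -1.0}, {"twist": [0.0, 0.0, 0.0], "linear": [0.0, -0.01, 0.44], "grip": -1.0}]
```

>>> servo_tool(
  plan=[
    {"twist":[0,0,0],"linear":[0,0,0.5],"grip":-1},
    {"twist":[0,0,0],"linear":[0,0,0.4],"grip":-1},
    {"twist":[0,0,0],"linear":[0,0,0.3],"grip":-1},
    {"twist":[0,0,0],"linear":[0,0,0],"grip":-1},
    {"twist":[0,0,0],"linear":[0,0,0],"grip":-1},
  ],
)

```text
clock: 32.38
tcp_pos: [0.5235, 0.3131, 0.0725]
eef_rot: [[-0.89, 0.457, 0.005], [0.457, 0.89, -0.001], [-0.005, 0.001, -1.0]]
contact_force: [-0.3, 1.0, 0.0]
finger_gap: 0.0403
```

```bash
python3 plan.py .5205 .3145 .0635 153 -1 8 .5;python3 -c "
import cv2
from cell import manip
im=manip.capture('scene')[:,:,::-1];cv2.imwrite('pics/f1.png',cv2.resize(im[110:270,380:540],None,fx=3.5,fy=3.5))"
```

```text
clk 32.38 at [0.5235 0.3131 0.0725] yaw 152.8 gap 0.0403 q6 50.0 -> end [0.5206 0.3146 0.0635] left [-0. -0. -0.]
[{"twist": [0.02, 0.07, -0.05], "linear": [0.13, 0.0, 0.36], "grip": -1.0}]
```

View pics/f1.png

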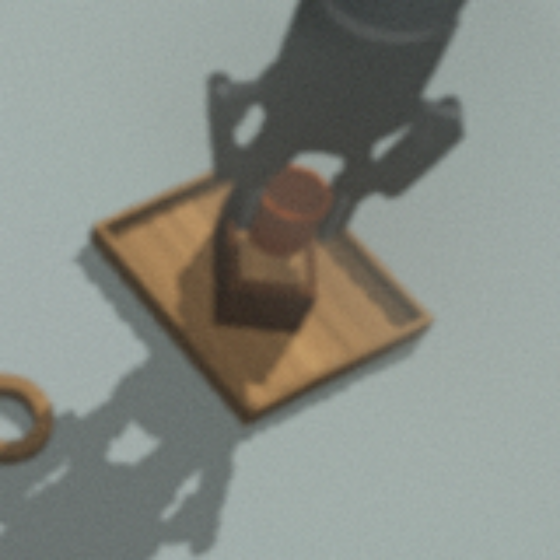

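>>> servo_tool(
  plan=[
    {"twist":[0,0.07,0],"linear":[0.12,0,0.2],"grip":-1},
    {"twist":[0,0,0],"linear":[0,0,0.1],"grip":-1},
    {"twist":[0,0,0],"linear":[0,0,0],"grip":-1},
    {"twist":[0,0,0],"linear":[0,0,0],"grip":-1},
  ],
)

```text
clock: 32.77
tcp_pos: [0.5212, 0.3147, 0.0657]
eef_rot: [[-0.889, 0.457, 0.002], [0.457, 0.889, 0.002], [-0.001, 0.003, -1.0]]
contact_force: [-0.4, 0.9, -0.2]
finger_gap: 0.0405
```

```bash
python3 plan.py .5205 .3145 .0635 153 -1 8 .5
```

```text
clk 32.77 at [0.5212 0.3147 0.0657] yaw 152.8 gap 0.0405 q6 50.0 -> end [0.5206 0.3145 0.0635] left [-0. -0.  0.]
[{"twist": [0.04, 0.01, -0.05], "linear": [0.02, -0.02, 0.09], "grip": -1.0}]
```

>>> servo_tool(
  plan=[
    {"twist":[0,0,0],"linear":[0,0,0.1],"grip":-1},
    {"twist":[0,0,0],"linear":[0,0,0],"grip":-1},
    {"twist":[0,0,0],"linear":[0,0,0],"grip":-1},
  ],
)

```text
clock: 33.02
tcp_pos: [0.5214, 0.315, 0.0634]
eef_rot: [[-0.89, 0.457, 0.003], [0.457, 0.89, 0.002], [-0.001, 0.003, -1.0]]
contact_force: [1.0, 0.4, 0.2]
finger_gap: 0.0408
```

```bash
python3 plan.py .5205 .3145 .063 153 -1 8 .5; python3 -c "
from cell import manip;print(manip.observe()['contact_force'])"
```

```text
clk 33.02 at [0.5214 0.315  0.0634] yaw 152.8 gap 0.0408 q6 50.0 -> end [0.5206 0.3145 0.0629] left [-0. -0.  0.]
[{"twist": [0.05, 0.02, -0.04], "linear": [0.02, -0.03, 0.02], "grip": -1.0}]
[1.0021852  0.38591333 0.24671819]
```

Release gently and rise.

>>> servo_tool(
  plan=[
    {"twist":[0,0,0],"linear":[0,0,0.02],"grip":-1},
    {"twist":[0,0,0],"linear":[0,0,0],"grip":0.2},
    {"twist":[0,0,0],"linear":[0,0,0],"grip":0.4},
    {"twist":[0,0,0],"linear":[0,0,0],"grip":0.5},
    {"twist":[0,0,0],"linear":[0,0,-0.3],"grip":0.5},
    {"twist":[0,0,0],"linear":[0,0,-0.7],"grip":0.5},
    {"twist":[0,0,0],"linear":[0,0,-1],"grip":0.5},
    {"twist":[0,0,0],"linear":[0,0,-1],"grip":0.5},
  ],
)

```text
clock: 33.68
tcp_pos: [0.5187, 0.3137, 0.1364]
eef_rot: [[-0.89, 0.457, -0.006], [0.457, 0.89, -0.001], [0.005, -0.004, -1.0]]
contact_force: [-0.0, 0.4, -0.1]
finger_gap: 0.064
```

```bash
python3 plan.py .60 .15 .2 153 .5 8 1
```

```text
clk 33.68 at [0.5187 0.3137 0.1364] yaw 152.8 gap 0.064 q6 50.0 -> end [0.6    0.1501 0.2001] left [ 0. -0. -0.]
[{"twist": [-0.06, -0.07, -0.04], "linear": [-0.76, -0.56, -0.33], "grip": 0.5}, {"twist": [0.0, 0.0, 0.0], "linear": [-0.76, -0.56, -0.33], "grip": 0.5}, {"twist": [0.0, 0.0, 0.0], "linear": [-0.76, -0.56, -0.33], "grip": 0.5}, {"twist": [0.0, 0.0, 0.0], "linear": [-0.76, -0.56, -0.33], "grip": 0.5}, {"twist": [0.0, 0.0, 0.0], "linear": [-0.76, -0.56, -0.33], "grip": 0.5}, {"twist": [0.0, 0.0, 0.0], "linear": [-0.76, -0.57, -0.33], "grip": 0.5}, {"twist": [0.0, 0.0, 0.0], "linear": [-0.76, -0.57, -0.33], "grip": 0.5}, {"twist": [0.0, 0.0, 0.0], "linear": [-0.55, -0.41, -0.24], "grip": 0.5}]
```

>>> servo_tool(
  plan=[
    {"twist":[0,0,0],"linear":[-0.3,-0.2,-1],"grip":0.5},
    {"twist":[0,0,0],"linear":[-0.8,-0.6,-0.8],"grip":0.5},
    {"twist":[0,0,0],"linear":[-1,-0.8,-0.2],"grip":0.5},
    {"twist":[0,0,0],"linear":[-1,-0.8,0],"grip":0.5},
    {"twist":[0,0,0],"linear":[-1,-0.8,0],"grip":0.5},
    {"twist":[0,0,0],"linear":[-1,-0.8,0],"grip":0.5},
    {"twist":[0,0,0],"linear":[-1,-0.8,0],"grip":0.5},
    {"twist":[0,0,0],"linear":[-1,-0.8,0],"grip":0.5},
  ],
)

```text
clock: 34.35
tcp_pos: [0.6162, 0.1071, 0.2028]
eef_rot: [[-0.895, 0.447, 0.009], [0.447, 0.895, 0.004], [-0.007, 0.007, -1.0]]
contact_force: [0.3, 0.8, -0.7]
finger_gap: 0.0638
```

>>> servo_tool(
  plan=[
    {"twist":[0,0,0],"linear":[-0.6,-1,0],"grip":0.5},
    {"twist":[0,0,0],"linear":[-0.6,-1,0],"grip":0.5},
    {"twist":[0,0,0],"linear":[-0.6,-1,0],"grip":0.5},
    {"twist":[0,0,0],"linear":[-0.4,-0.8,0],"grip":0.5},
    {"twist":[0,0,0],"linear":[0,-0.4,0],"grip":0.5},
    {"twist":[0,0,0],"linear":[0,0,0],"grip":0.5},
  ],
)

```text
clock: 34.85
tcp_pos: [0.6205, -0.0236, 0.2055]
eef_rot: [[-0.892, 0.452, 0.013], [0.452, 0.892, 0.002], [-0.01, 0.008, -1.0]]
contact_force: [0.9, -0.6, 0.5]
finger_gap: 0.0638
```

```bash
python3 -c "
import cv2
from cell import manip
im=manip.capture('top')[:,:,::-1];cv2.imwrite('pics/g0.png',im)
cv2.imwrite('pics/g1.png',cv2.resize(im[215:325,95:190],None,fx=5,fy=5,interpolation=cv2.INTER_CUBIC))
im=manip.capture('scene')[:,:,::-1];cv2.imwrite('pics/g2.png',im)"
```

```text
(no output)
```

View pics/g0.png

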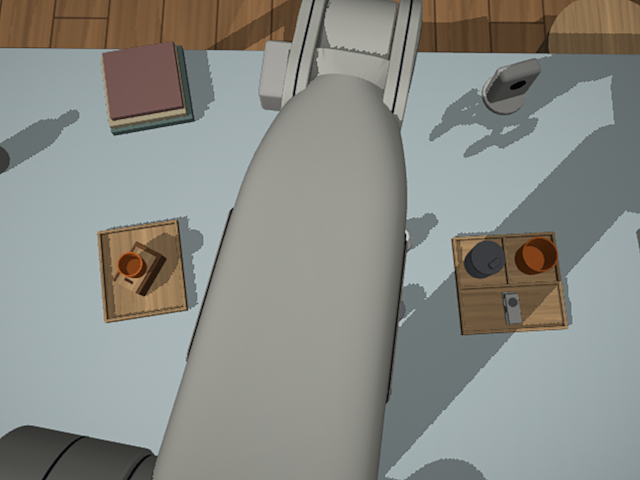

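View pics/g1.png

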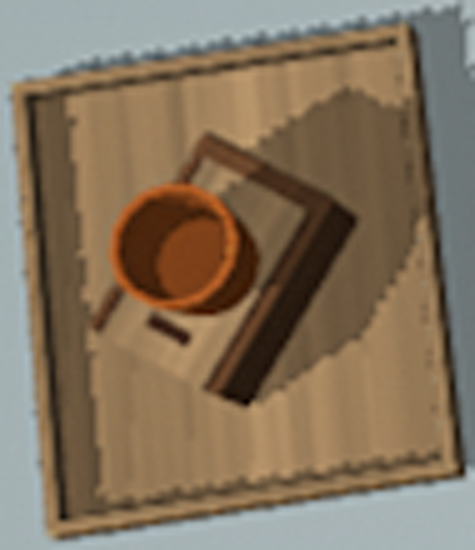

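View pics/g2.png

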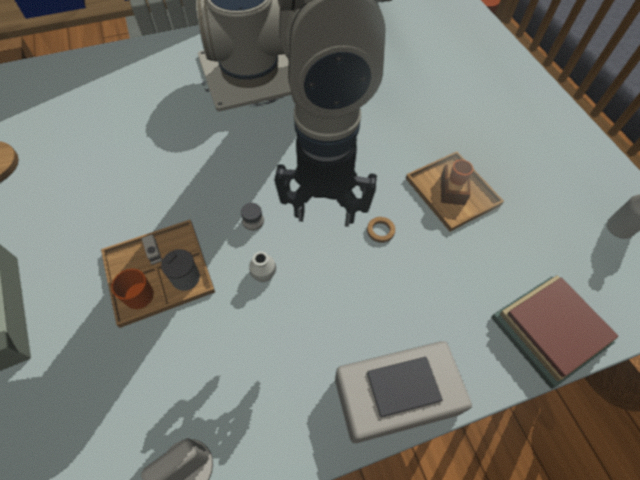

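```bash
python3 -c "
from h import *
G=lambda p,z:cr('top',p,5,(95,215),z)[:2]
r=G((176.5,248),.081);b=G((195,256),.046)
cs=np.array([G(p,.043) for p in [(208,133),(330,200),(207,390),(92,328)]])
print('rim',r,'inner floor',b,'box',cs.mean(0),np.linalg.norm(np.roll(cs,-1,0)-cs,axis=1),'d',r-cs.mean(0))
C=lambda p,z:cr('top',p,4,(440,210),z)[:2]
Rz=lambda w:(lambda d,a:(d[0]*np.cos(a)+d[1]*np.sin(a),d[1]*np.cos(a)-d[0]*np.sin(a)))(w-[.5062,-.3171],np.radians(4))
print('sippy lid',Rz(C((192,191),.068)),'big rim',Rz(C((400,177),.060)),'clip',Rz(C((289,392),.027)))
"
```

```text
rim [0.51996604 0.3148639 ] inner floor [0.52325282 0.3196076 ] box [0.52175634 0.31550811] [0.04854922 0.0743797  0.0449336  0.07502389] d [-0.0017903  -0.00064421]
sippy lid (np.float64(0.03636511983366847), np.float64(0.04597545441640854)) big rim (np.float64(0.03839348952033763), np.float64(-0.043269625215669044)) clip (np.float64(-0.044727823729446343), np.float64(0.0037344985371349114))
```

```bash
python3 -c "
from cell import manip
print(manip.observe()['qvel'].round(2));print(manip.sign_off())"
```

```text
[ 1.56  0.12  0.   -0.13  0.19  0.29]
the job is handed in; nothing more can be done
None
```

Both kits are made up and the job is handed in at about 35 s of the 122 s allowed. Sign-off gives no verdict, so the results below are my own last measurements from the top camera. The calibration is good to about 2 mm.

| Item | Where it ended | Allowed or ideal |
|---|---|---|
| Sippy cup, caddy frame | x 36 mm, y 46 mm, looks upright | x 14–63, y 20–70 mm |
| Larger orange cup, caddy frame | x 38 mm, y −43 mm, looks upright | x 14–63, y −70 to −20 mm |
| Pacifier clip, caddy frame | x −45 mm, y 4 mm | x −74 to −13, y ±80 mm |
| Wooden box | about 1 mm from where I measured the tray's centre, lid up | x ±60, y ±50 mm in the tray frame |
| Smaller orange cup | rim centre about 2 mm from the middle of the lid | within 15 mm |

- **Vase:** it is standing at its original place in the last scene picture. The top view of it was mostly hidden by the arm at the end.
- **Heights and tilt:** I did not measure these directly. I judged them from the pictures and from the gripper height at release.
- **Disagreements:**
  - The scene camera put the clip about 8 mm nearer the divider than the top camera. I trusted the top view, where the clip clearly lies inside the compartment, and either reading is within limits.
  - The smaller cup's inner floor measured about 5 mm off its rim centre. That point was partly hidden, so I put it down to measurement error.

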